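Tighten the strainer cover's wing nuts crosswise

ROBOT

A 6-joint arm with a two-finger parallel gripper is mounted at the origin on the work surface. World frame = base frame: x ahead of the robot, y to its left, z up, the work surface at z = 0. Lengths are in mm, angles in degrees, forces in N, time in s.
With the tool pointing down it reaches from about 300 to 850 mm from the base axis. Payload 4.2 kg.
Tool frame: the origin (TCP) lies at the very end of the fingers, on their centre line; the grasp point (between the pads) lies 19 mm behind it; z points along the fingers, x is the direction in which the jaws open and shut, and the axes are right-handed (so a half turn about z gives the same grasp; the last joint's range is limited). The gripper opens to 91 mm and grips with 3 to 60 N. Pads are 32 mm wide; open, the fingers measure 118 mm over their backs; the gripper's body (76 mm by 178 mm) begins 60 mm behind the grasp point.
Start: joints at [72.651, 18.312, 89.639, -0, 72.044, -1.146], TCP at [160.454, 552.179, 181.476] pointing down, gripper open.
Joint ranges: [-177.97, 177.97], [-48.28, 115.42], [12.27, 149.76], [-77.06, 257.06], [2.81, 150.46], [-146.56, 146.56]. Speed limits (degrees/s): [147.25, 147.25, 180, 180, 180, 180].

INTERFACE

Orientations are given as [roll, pitch, yaw] about the fixed x, y, z axes, in that order (R = Rz(yaw) Ry(pitch) Rx(roll)).
In Python, from workcell import env gives the robot as it stands.
- The arm moves only by the tool servo_tool, never from a script. Its argument "plan" is a list of rows, each a list of 3 entries, a list of its own where there are three numbers: the turn, a rotation vector about the tool's x, y, z in degrees, then the shift along the tool's x, y, z in mm, then the finger opening in mm, from 0 to 91.2. In form: [[[ax, ay, az], [dx, dy, dz], claw], ...]. A call has exactly 10 rows; each row shifts and turns the pose as measured when the row begins, along the tool's axes as they then stand; what a row does not reach is not made up. A row lasts 1/8 s, in which the tool goes at most 62.5 mm and 10.7 degrees, less where a joint would pass 70% of its speed; a pose out of reach is approached as far as the arm can. A call with a gripper value outside its range is refused whole. The fingers move at their own pace and stop on an object; "squeeze" is the grip in N (left out, the last holds). Time passes only in rows, so rows that do not move let the fingers close, or fill a call up. It gives the time, the measured TCP pose, the force and the opening at its end, in the units of the state.
- env.state(): the state, without advancing time (a new reading comes with each control period).
- env.grab_frame(name): name is "side" or "top"; returns a dict with "pixels" (400x640x3 uint8, red, green, blue), "intrinsics" (3x3 intrinsics, pixels), "distortion" ([k1, k2, p1, p2, k3] as OpenCV has them; the pictures are not rectified), "eye" and "attitude" of the camera in the world. Camera axes: x right, y up, looking along -z (the intrinsics and any distortion apply to the point x, -y, -z); pixel columns grow to the right and rows downward; lengths in mm; the calibration is good to about 2 mm. A picture is of the moment at which its call begins. There is no depth.
- env.job_done(): hands the job in, once; it reports no verdict.
The state is a dict: "time_s": time; "qpos": joint angles; "qvel": joint speeds; "effort": joint torques, N m; "ee_pos": TCP position; "ee_rot": TCP orientation; "force": force on the tool from outside, world axes, zero at the start; "torque": the same for the moment, N m; "gripper_width": finger opening in mm.
Only numpy, scipy, OpenCV 4.12 (cv2) and the standard library are available. Lean on these libraries where they do the work, as an engineer would, in place of code of your own. Each camera call takes 0.05 s, during which the arm holds its last target.

TASK

The cover is back on the pump's strainer pot, but its four wing nuts are only finger-tight. Tighten them clockwise, crosswise (after each nut the one opposite, then the other pair) and in two rounds so that the cover seats evenly: first give all four about a quarter turn, then go crosswise again and turn each until it comes up firm. Let go of the nuts at the end, and leave the bottle, the bin and the spanner where they are.

Things in the scene. Friction and masses are not known exactly. Their poses are not given: they have to be found in the camera images.
- pump: Blue cast pump on a dark steel skid, 200 x 570 mm, 18 kg, standing fast on the bench: an upright round strainer pot, beside it the pump casing with an upward pipe flange, then a grey finned motor. Origin: on the pot's axis at bench level, z up; the motor lies along its -y, the pot's side pipe flange along its +y. Nothing of it but the nuts and the cover's middle rises above 194 mm.
- cover_top (a point): Middle of the pot's round bare aluminium cover (160 mm across, four ears), on the pot's axis, level with the ears' upper faces, 194 mm above the bench; a brass vent plug here rises 18 mm. Four wing nuts, alike, stand on the ears 85 mm from this axis, at the corners of a square (120 mm from each to the next), numbered 1 to 4 clockwise from above: 1 is opposite 3, and 2 opposite 4.
- wing_1 (a point): Grip point of wing nut 1, on its turning axis, 30 mm above its ear (224 mm above the bench), at x, y = (-60, +60) mm in the pump's frame. Black moulded plastic: a round hub 25 mm wide and on it a solid upright blade 56 mm long, 10 mm thick, 14 to 36 mm above the ear. This point's x axis lies along the blade, y across its flat sides, z up; it turns with the nut.
- nut_1 (a joint): Turn of wing nut 1 in rad, growing clockwise seen from above (tightening). Finger-tight at the start, anywhere from 0 to 0.3; it turns against a steady drag of 0.2 N m, keeps its place when let go, and comes up firm at 2.6, where the cover is down metal to metal on the pot. Cover and nut sink only about 0.5 mm per rad.
- wing_2 (a point): Grip point of wing nut 2, on its turning axis, 30 mm above its ear (224 mm above the bench), at x, y = (+60, +60) mm in the pump's frame. Black moulded plastic: a round hub 25 mm wide and on it a solid upright blade 56 mm long, 10 mm thick, 14 to 36 mm above the ear. This point's x axis lies along the blade, y across its flat sides, z up; it turns with the nut.
- nut_2 (a joint): Turn of wing nut 2 in rad, growing clockwise seen from above (tightening). Finger-tight at the start, anywhere from 0 to 0.3; it turns against a steady drag of 0.2 N m, keeps its place when let go, and comes up firm at 2.6, where the cover is down metal to metal on the pot. Cover and nut sink only about 0.5 mm per rad.
- wing_3 (a point): Grip point of wing nut 3, on its turning axis, 30 mm above its ear (224 mm above the bench), at x, y = (+60, -60) mm in the pump's frame. Black moulded plastic: a round hub 25 mm wide and on it a solid upright blade 56 mm long, 10 mm thick, 14 to 36 mm above the ear. This point's x axis lies along the blade, y across its flat sides, z up; it turns with the nut.
- nut_3 (a joint): Turn of wing nut 3 in rad, growing clockwise seen from above (tightening). Finger-tight at the start, anywhere from 0 to 0.3; it turns against a steady drag of 0.2 N m, keeps its place when let go, and comes up firm at 2.6, where the cover is down metal to metal on the pot. Cover and nut sink only about 0.5 mm per rad.
- wing_4 (a point): Grip point of wing nut 4, on its turning axis, 30 mm above its ear (224 mm above the bench), at x, y = (-60, -60) mm in the pump's frame. Black moulded plastic: a round hub 25 mm wide and on it a solid upright blade 56 mm long, 10 mm thick, 14 to 36 mm above the ear. This point's x axis lies along the blade, y across its flat sides, z up; it turns with the nut.
- nut_4 (a joint): Turn of wing nut 4 in rad, growing clockwise seen from above (tightening). Finger-tight at the start, anywhere from 0 to 0.3; it turns against a steady drag of 0.2 N m, keeps its place when let go, and comes up firm at 2.6, where the cover is down metal to metal on the pot. Cover and nut sink only about 0.5 mm per rad.
- oil_bottle: Amber oil bottle, 60 mm across, 176 mm tall with its white spout; bystander. Origin: centre of its underside.
- spanner: Steel spanner, 200 mm long, lying along its x; bystander. Origin: underside, middle of its length.
- parts_bin: Open blue plastic bin of small hardware, 160 x 105 x 75 mm; bystander. Origin: centre of its underside.

How it is judged (in metres and radians):
On the way:
1. first round: all four nuts nipped up (turned past 0.7 rad) with none of them home yet (all below 2.3 rad) (value of joint nut_1 between 0.7 and 2.3 rad and value of joint nut_2 between 0.7 and 2.3 rad and value of joint nut_3 between 0.7 and 2.3 rad and value of joint nut_4 between 0.7 and 2.3 rad), for 0.2 s.
At the end, for the whole second after the job is handed in: All four wing nuts are home: each has been turned clockwise past 2.3 rad (they come up firm at 2.6) (value of joint each of nut_1, nut_2, nut_3, nut_4 above 2.3 rad); the robot touches nothing.
It fails at once if a nut run home (past 2.3 rad) while another is still finger-tight (below 0.7 rad) ((value of joint nut_1 above 2.3 rad and value of joint nut_2 below 0.7 rad) or (value of joint nut_1 above 2.3 rad and value of joint nut_3 below 0.7 rad) or (value of joint nut_1 above 2.3 rad and value of joint nut_4 below 0.7 rad) or (value of joint nut_2 above 2.3 rad and value of joint nut_1 below 0.7 rad) or (value of joint nut_2 above 2.3 rad and value of joint nut_3 below 0.7 rad) or (value of joint nut_2 above 2.3 rad and value of joint nut_4 below 0.7 rad) or (value of joint nut_3 above 2.3 rad and value of joint nut_1 below 0.7 rad) or (value of joint nut_3 above 2.3 rad and value of joint nut_2 below 0.7 rad) or (value of joint nut_3 above 2.3 rad and value of joint nut_4 below 0.7 rad) or (value of joint nut_4 above 2.3 rad and value of joint nut_1 below 0.7 rad) or (value of joint nut_4 above 2.3 rad and value of joint nut_2 below 0.7 rad) or (value of joint nut_4 above 2.3 rad and value of joint nut_3 below 0.7 rad)).
It fails at once if first round not crosswise: two neighbouring nuts nipped up (past 0.7 rad) while both nuts opposite them are still finger-tight ((value of joint each of nut_1, nut_2 above 0.7 rad and value of joint each of nut_3, nut_4 below 0.7 rad) or (value of joint each of nut_2, nut_3 above 0.7 rad and value of joint each of nut_4, nut_1 below 0.7 rad) or (value of joint each of nut_3, nut_4 above 0.7 rad and value of joint each of nut_1, nut_2 below 0.7 rad) or (value of joint each of nut_4, nut_1 above 0.7 rad and value of joint each of nut_2, nut_3 below 0.7 rad)).
It fails at once if second round not crosswise: two neighbouring nuts home (past 2.3 rad) while both nuts opposite them are not ((value of joint each of nut_1, nut_2 above 2.3 rad and value of joint each of nut_3, nut_4 below 2.3 rad) or (value of joint each of nut_2, nut_3 above 2.3 rad and value of joint each of nut_4, nut_1 below 2.3 rad) or (value of joint each of nut_3, nut_4 above 2.3 rad and value of joint each of nut_1, nut_2 below 2.3 rad) or (value of joint each of nut_4, nut_1 above 2.3 rad and value of joint each of nut_2, nut_3 below 2.3 rad)).
It fails at once if a bystander (bottle, spanner, parts bin) moved by more than 40 mm (distance of any of oil_bottle, spanner, parts_bin from where it was at the start of the episode above 0.04 m).
It also fails if it takes over 72 s, if anything falls off the work surface, if the arm or the gripper's body presses on something with over 40 N, if the wrist force passes 120 N, or if a joint passes its speed limit or range.

## Working session

There is one attempt and no reset: what is moved stays moved. The work goes in short steps, Python scripts to look and compute and a tool call to move; the robot and the scene stay as the last step left them, time stands still between calls to the robot, and variables do not carry over. Pictures are saved under pics/ and viewed, and the job is handed in when it is done.

Besides the shell and the picture viewer there is one more tool, called after ">>>" as a command line: name --argument value ..., lists and objects as JSON in quotes. servo_tool: Moves the arm, as the interface text tells. Its arguments: {"type":"object","properties":{"plan":{"type":"array"},"squeeze":{"type":"number"}},"required":["plan"]}

```bash
mkdir -p pics; ls; python3 - <<'E'
from workcell import env
import cv2,pickle
s=env.state();print({k:s[k] for k in s})
for n in("side","top"):
    f=env.grab_frame(n);pickle.dump(f,open(n+"0.pkl","wb"))
    cv2.imwrite(f"pics/{n}0.png",f["pixels"][:,:,::-1])
    print(n,f["intrinsics"],f["distortion"],f["eye"],f["attitude"])
E
```

```text
pics
{'time_s': 0.0, 'qpos': array([ 7.26521671e+01,  1.83514159e+01,  8.97071535e+01,  9.26538580e-04,
        7.20426100e+01, -1.14738934e+00]), 'qvel': array([-0.00831876, -0.00230251, -0.01146255, -0.00837845,  0.00890399,
       -0.01243833]), 'effort': array([ 3.07047176e-04, -4.12474823e+01, -2.31969613e+01,  7.27560022e-02,
        4.59435058e-02, -1.40871184e-04]), 'ee_pos': array([160.26424597, 551.62768038, 180.61751746]), 'ee_rot': array([-1.79997093e+02,  1.01141462e-01,  7.37992726e+01]), 'force': array([ 0.34084882, -0.39483966, -0.14028097]), 'torque': array([-0.02628325, -0.02392461, -0.00738426]), 'gripper_width': 91.35880806926936}
side [[519.06584427   0.         324.13884405]
 [  0.         519.06584427 203.30867295]
 [  0.           0.           1.        ]] [-0.13777511  0.          0.          0.          0.        ] [ 390.094118   1119.52497871  807.61676081] [  55.10373923    1.13865428 -170.1306539 ]
top [[393.06723859   0.         319.36861626]
 [  0.         393.06723859 206.564634  ]
 [  0.           0.           1.        ]] [-0.08962247  0.          0.          0.          0.        ] [ 385.28586086  235.13851651 1012.94605731] [  9.88413349  -2.3617447  -90.31551045]
```

View pics/side0.png

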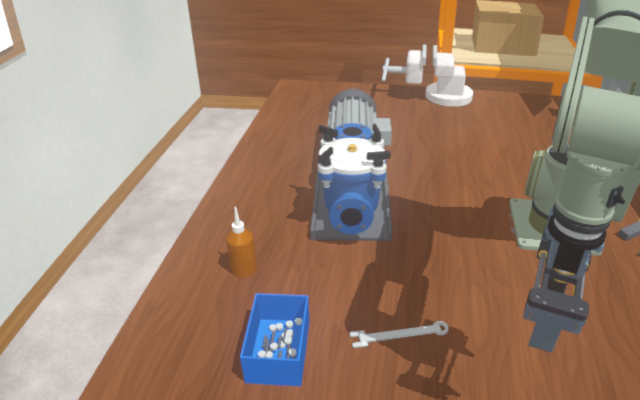

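View pics/top0.png

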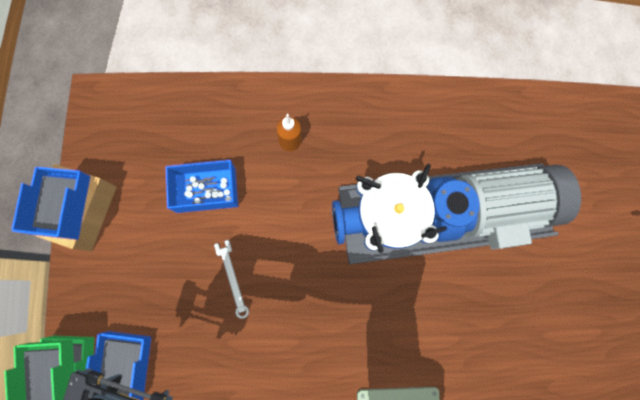

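```bash
cat > h.py <<'E'
import numpy as np,cv2,pickle
from scipy.spatial.transform import Rotation as R
def cam(f):
    Rc=R.from_euler('xyz',f["attitude"],degrees=True).as_matrix()
    return np.array(f["intrinsics"],float),np.array(f["distortion"],float),np.array(f["eye"],float),Rc
def proj(f,P):
    K,D,e,Rc=cam(f);p=(np.atleast_2d(P)-e)@Rc*[1,-1,-1]
    return cv2.projectPoints(p,np.zeros(3),np.zeros(3),K,D)[0].reshape(-1,2)
def atz(f,uv,z):
    K,D,e,Rc=cam(f);n=cv2.undistortPoints(np.array(uv,float).reshape(-1,1,2),K,D).reshape(-1,2)
    d=np.c_[n[:,0],-n[:,1],-np.ones(len(n))]@Rc.T
    return e+d*((z-e[2])/d[:,2])[:,None]
def crop(f,c,w,h,s,name):
    x,y=int(c[0]-w/2),int(c[1]-h/2);im=f["pixels"][y:y+h,x:x+w,::-1]
    cv2.imwrite(name,cv2.resize(im,None,fx=s,fy=s,interpolation=cv2.INTER_CUBIC));print(name,"origin",x,y,"scale",s)
E
python3 - <<'E'
from h import *
t=pickle.load(open("top0.pkl","rb"));s=pickle.load(open("side0.pkl","rb"))
crop(t,(399,210),100,75,8,"pics/topc0.png")
crop(s,(353,160),100,75,8,"pics/sidec0.png")
print(atz(t,[(399.5,208.5)],212))
E
```

```text
pics/topc0.png origin 349 172 scale 8
pics/sidec0.png origin 303 122 scale 8
[[520.94664558  33.4102921  212.        ]]
```

View pics/topc0.png

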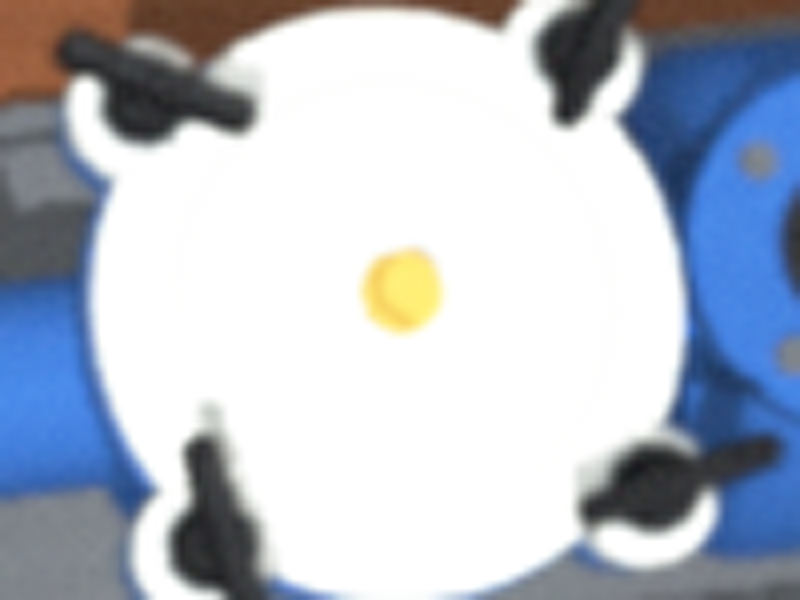

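View pics/sidec0.png

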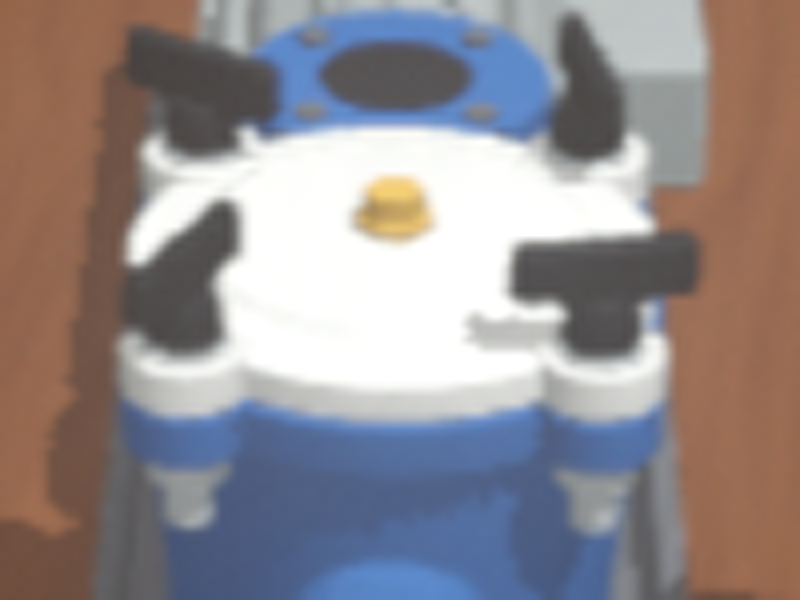

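```bash
python3 - <<'E'
from h import *
t=pickle.load(open("top0.pkl","rb"))
crop(t,(399,208),110,82,7,"pics/topc1.png")
crop(t,(455,208),240,120,3.3,"pics/topc2.png")
E
```

```text
pics/topc1.png origin 344 167 scale 7
pics/topc2.png origin 335 148 scale 3.3
```

View pics/topc1.png

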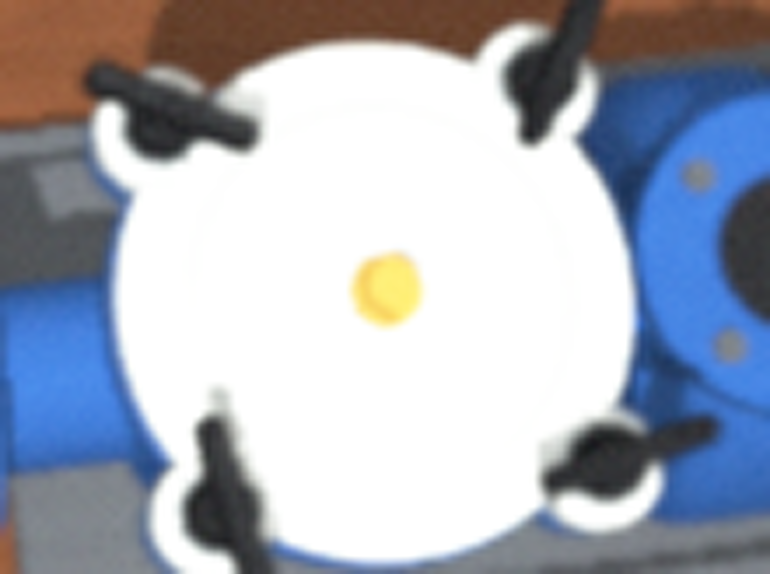

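View pics/topc2.png

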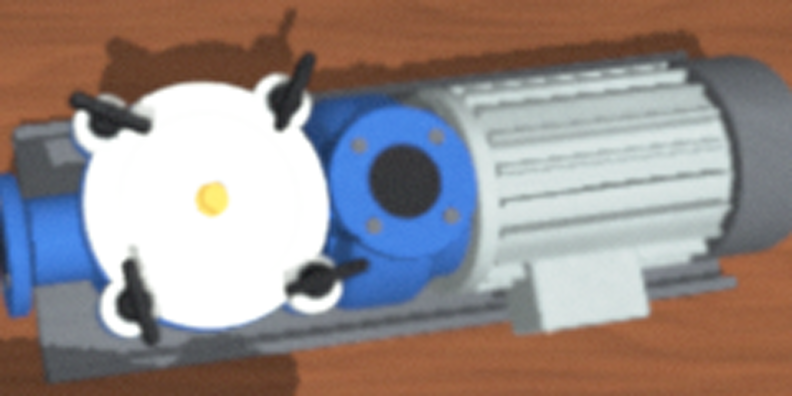

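```bash
cat > fit.py <<'E'
from h import *
from scipy.optimize import least_squares
t=pickle.load(open("top0.pkl","rb"));s=pickle.load(open("side0.pkl","rb"))
def c(p,o,k): return [(o[0]+(a+.5)/k-.5,o[1]+(b+.5)/k-.5) for a,b in p]
T1=lambda *p:c(p,(344,167),7); T2=lambda *p:c(p,(335,148),3.3); S=lambda *p:c(p,(303,122),8)
top={1:T1((212,422))+T2((150,338)),2:T1((95,75),(250,135)),3:T1((532,135))+T2((308,60)),4:T1((552,485),(710,430))}
side={1:S((515,245),(695,240)),2:S((225,205),(140,285)),3:S((135,35),(275,75)),4:S((575,15),(605,90))}
XY={1:(-60,60),2:(60,60),3:(60,-60),4:(-60,-60)}
def ends(p,n):
    a=np.radians(p[2]);r=np.array([[np.cos(a),-np.sin(a)],[np.sin(a),np.cos(a)]])
    ctr=p[:2]+r@XY[n];b=np.radians(p[2+n]);d=np.array([np.cos(b),np.sin(b)])*p[7]
    return np.array([[*(ctr+d),230],[*(ctr-d),230]])
def res(p,full=False):
    out={}
    for n in range(1,5):
        E=ends(p,n)
        for nm,f,m in(("t",t,top),("s",s,side)):
            q=proj(f,E);o=np.array(m[n])
            r1,r2=q-o,q[::-1]-o
            out[nm,n]=r1 if (r1**2).sum()<(r2**2).sum() else r2
    out["plug"]=(proj(t,[[p[0],p[1],212]])-np.array(T1((390,285))))
    if full:return out
    return np.concatenate([v.ravel() for v in out.values()]+[[(p[7]-27)]])
if __name__=="__main__":
    best=None
    a0=[]
    for n in range(1,5):
        w=atz(t,top[n],230);d=w[1]-w[0];a0.append(np.degrees(np.arctan2(d[1],d[0])));print(n,w.mean(0),np.hypot(*d[:2]),a0[-1])
    r=least_squares(res,[521,33,7,*a0,27],loss="soft_l1",x_scale=[10,10,5,5,5,5,5,1])
    print(r.x.round(2),r.cost)
    for k,v in res(r.x,True).items():print(k,v.round(1).tolist())
    for n in range(1,5):
        e=ends(r.x,n);print(n,e.mean(0).round(1),"blade rel pump",(r.x[2+n]-r.x[2])%180)
    np.save("fit.npy",r.x)
E
python3 fit.py
```

```text
1 [456.75852603  86.41518659 230.        ] 48.23671131252697 -166.36858204881673
2 [574.10028013 101.05580264 230.        ] 48.916583122264186 -111.43662782404847
3 [587.31016665 -16.73468237 230.        ] 47.87834777792093 -25.278912300090763
4 [469.49210147 -31.44562624 230.        ] 50.83855506926083 -71.76915922131937
[ 522.75   34.99    6.92 -166.9  -110.15  -24.2   -72.78   25.38] 5.391810132380342
('t', 1) [[-0.5, -0.2], [-0.4, 1.0]]
('s', 1) [[0.6, 0.2], [0.3, -0.1]]
('t', 2) [[-0.9, -0.4], [0.1, -0.6]]
('s', 2) [[0.5, -0.5], [0.0, -0.9]]
('t', 3) [[0.2, -0.3], [0.3, -1.7]]
('s', 3) [[0.2, -0.7], [-0.2, -0.8]]
('t', 4) [[0.1, -0.7], [0.2, -0.2]]
('s', 4) [[0.3, 0.1], [0.9, -0.1]]
plug [[-0.6, 0.4]]
1 [456.   87.3 230. ] blade rel pump 6.1743048415026465
2 [575.1 101.8 230. ] blade rel pump 62.93175322166691
3 [589.5 -17.3 230. ] blade rel pump 148.88246406565193
4 [470.4 -31.8 230. ] blade rel pump 100.29524118981772
```

```bash
cat > pl.py <<'E'
# usage: pl.py x y z yaw n [x y z yaw n ...] ; prints ideal rows from the present pose
import sys,numpy as np
from scipy.spatial.transform import Rotation as R
from workcell import env
s=env.state();p=np.array(s["ee_pos"]);r=R.from_euler('xyz',s["ee_rot"],degrees=True)
print("t",round(s["time_s"],2),"pos",p.round(1),"rot",np.round(s["ee_rot"],1),"q",np.round(s["qpos"],0),"F",np.round(s["force"],1),"T",np.round(s["torque"],2),"w",round(s["gripper_width"],1))
a=list(map(float,sys.argv[1:]))
for i in range(0,len(a),5):
    x,y,z,w,n=a[i:i+5];n=int(n);t=np.array([x,y,z]);R2=R.from_euler('xyz',[180,0,w],degrees=True)
    rv=(r.inv()*R2).as_rotvec()
    for k in range(n):
        st=(t-p)/(n-k);d=r.inv().apply(st);tv=(r.inv()*R2).as_rotvec(degrees=True)/(n-k)
        print([tv.round(1).tolist(),d.round(0).tolist()])
        p=p+st;r=r*R.from_rotvec(tv,degrees=True)
E
python3 pl.py 160 552 260 73.8 2 456 87 260 103 9
```

```text
t 0.1 pos [160.3 551.7 180.7] rot [-1.80e+02  1.00e-01  7.38e+01] q [73. 18. 90. -0. 72. -1.] F [-0.8 -0.5 -1. ] T [ 0.   -0.02  0.03] w 91.0
[[-0.0, 0.0, -0.0], [0.0, -0.0, -40.0]]
[[-0.0, 0.0, -0.0], [0.0, -0.0, -40.0]]
[[-0.0, 0.0, -3.2], [-40.0, 46.0, 0.0]]
[[-0.0, 0.0, -3.2], [-43.0, 44.0, 0.0]]
[[-0.0, 0.0, -3.2], [-45.0, 41.0, 0.0]]
[[-0.0, 0.0, -3.2], [-48.0, 38.0, 0.0]]
[[-0.0, 0.0, -3.2], [-50.0, 36.0, 0.0]]
[[-0.0, 0.0, -3.2], [-52.0, 33.0, 0.0]]
[[-0.0, 0.0, -3.2], [-53.0, 30.0, 0.0]]
[[-0.0, 0.0, -3.2], [-55.0, 27.0, 0.0]]
[[-0.0, 0.0, -3.2], [-56.0, 24.0, 0.0]]
```

>>> servo_tool --plan '[[[0, 0, 0], [0, 0, -45], 60], [[0, 0, 0], [0, 0, -45], 60], [[0, 0, -3], [-40, 46, 0], 60], [[0, 0, -3], [-43, 44, 0], 60], [[0, 0, -3], [-45, 41, 0], 60], [[0, 0, -3], [-48, 38, 0], 60], [[0, 0, -3], [-50, 36, 0], 60], [[0, 0, -3], [-52, 33, 0], 60], [[0, 0, -3], [-53, 30, 0], 60], [[0, 0, -3], [-55, 27, 0], 60]]' --squeeze 40

```text
time_s: 1.35
ee_pos: [424.5, 129.8, 271.5]
ee_rot: [-179.9, 0.4, 99.1]
force: [0.8, 0.4, 0.5]
gripper_width: 60.4
```

```bash
python3 pl.py 456 87 260 103 6 456 87 205 103 4
```

```text
t 1.35 pos [424.5 129.8 271.5] rot [-179.9    0.4   99.1] q [ 16.   4.  96.  -0.  81. -83.] F [0.8 0.4 0.5] T [ 0.05 -0.05  0.03] w 60.4
[[-0.0, 0.1, -0.6], [-8.0, 4.0, 2.0]]
[[-0.0, 0.1, -0.6], [-8.0, 4.0, 2.0]]
[[-0.0, 0.1, -0.6], [-8.0, 4.0, 2.0]]
[[-0.0, 0.1, -0.6], [-8.0, 4.0, 2.0]]
[[-0.0, 0.1, -0.6], [-8.0, 4.0, 2.0]]
[[-0.0, 0.1, -0.6], [-8.0, 4.0, 2.0]]
[[-0.0, -0.0, -0.0], [-0.0, -0.0, 14.0]]
[[-0.0, -0.0, -0.0], [-0.0, -0.0, 14.0]]
[[-0.0, -0.0, -0.0], [-0.0, -0.0, 14.0]]
[[-0.0, -0.0, -0.0], [-0.0, -0.0, 14.0]]
```

>>> servo_tool --plan '[[[0, 0, -2], [-25, 13, 0], 60], [[0, 0, -2], [-23, 12, 0], 60], [[0, 0, 0], [0, 0, 8], 60], [[0, 0, 0], [0, 0, 8], 60], [[0, 0, 0], [0, 0, 8], 60], [[0, 0, 0], [0, 0, 8], 60], [[0, 0, 0], [0, 0, 5], 60], [[0, 0, 0], [0, 0, 0], 60], [[0, 0, 0], [0, 0, 0], 60], [[0, 0, 0], [0, 0, 0], 60]]'

```text
time_s: 2.6
ee_pos: [456.6, 84.0, 230.5]
ee_rot: [-179.6, 0.3, 103.0]
force: [0.4, -0.4, 0.4]
gripper_width: 59.9
```

```bash
cat > look.py <<'E'
import sys
from h import *
from workcell import env
n=sys.argv[1]
s=env.grab_frame("side")
t=env.grab_frame("top");x,y=303,115
a=cv2.resize(s["pixels"][115:185,303:403,::-1],None,fx=4,fy=4,interpolation=cv2.INTER_CUBIC)
b=cv2.resize(t["pixels"][167:237,349:449,::-1],None,fx=4,fy=4,interpolation=cv2.INTER_CUBIC)
cv2.imwrite(f"pics/{n}.png",np.hstack([a,b]));pickle.dump((t,s),open(n+".pkl","wb"))
E
python3 look.py l1; python3 pl.py 456 87 205 103 4
```

```text
t 2.7 pos [456.5  84.  230.5] rot [-179.6    0.3  103. ] q [  9.   7.  98.  -0.  76. -94.] F [-1.2 -0.5  0.4] T [ 0.06  0.02 -0.03] w 60.2
[[-0.1, 0.1, -0.0], [1.0, 0.0, 6.0]]
[[-0.1, 0.1, -0.0], [1.0, 0.0, 6.0]]
[[-0.1, 0.1, -0.0], [1.0, 0.0, 6.0]]
[[-0.1, 0.1, -0.0], [1.0, 0.0, 6.0]]
```

View pics/l1.png

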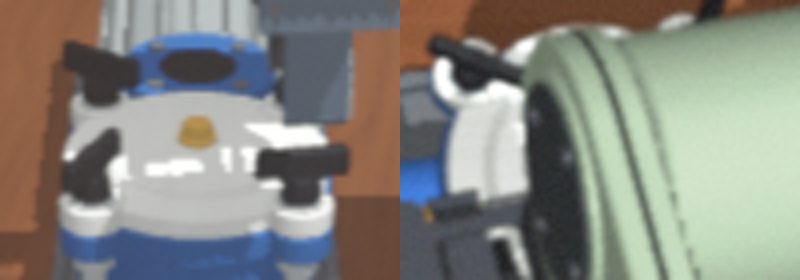

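```bash
python3 - <<'E'
from h import *
t,s=pickle.load(open("l1.pkl","rb"))
cv2.imwrite("pics/l1s.png",s["pixels"][:,:,::-1])
print(proj(s,[[449,114,230],[463,54,230],[456,87,230],[480,53,200]]))
E
```

```text
[[380.75912733 157.96679201]
 [376.83885101 144.75150639]
 [378.64571049 151.85469484]
 [369.22455524 155.28512731]]
```

View pics/l1s.png

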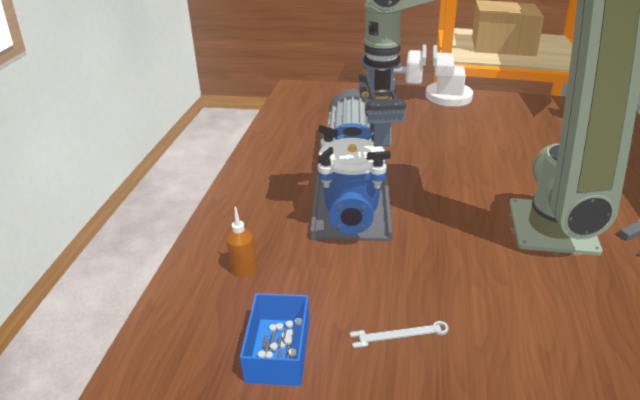

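```bash
python3 - <<'E'
from h import *
t,s=pickle.load(open("l1.pkl","rb"))
print(proj(s,[[456,84,309],[449,128,309],[463,40,309],[160,552,181]]))
a=cv2.resize(s["pixels"][70:190,320:440,::-1],None,fx=5,fy=5,interpolation=cv2.INTER_CUBIC)
cv2.imwrite("pics/l1s2.png",a)
s0=pickle.load(open("side0.pkl","rb"))
a=cv2.resize(s0["pixels"][200:360,480:640,::-1],None,fx=3.5,fy=3.5,interpolation=cv2.INTER_CUBIC)
cv2.imwrite("pics/s0g.png",a)
E
```

```text
[[380.09330906 119.65275295]
 [381.69645074 128.84854749]
 [378.5879557  111.05179228]
 [539.725656   338.71268638]]
```

View pics/l1s2.png

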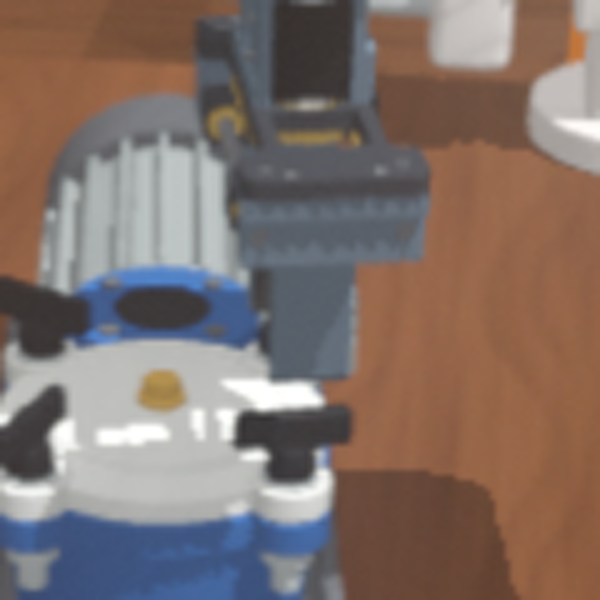

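View pics/s0g.png

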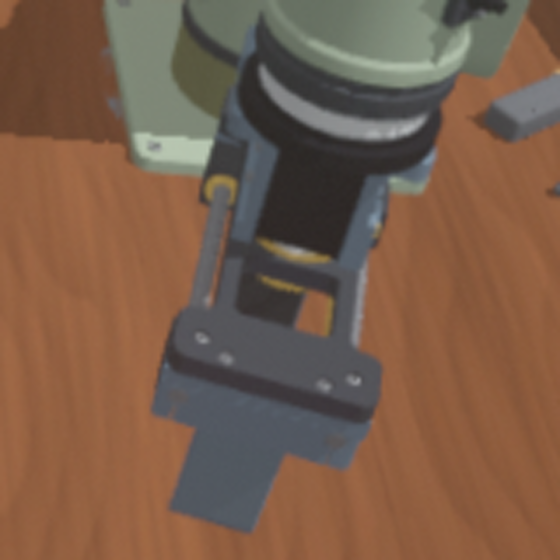

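```bash
python3 - <<'E'
from h import *
t,s=pickle.load(open("l1.pkl","rb"))
c,sn=np.cos(np.radians(73.8)),np.sin(np.radians(73.8))
for d in(-59,-45,45,59):
  for w in(-16,16):
    print(d,w,proj(s,[[160.3+d*c+w*sn,551.7+d*sn-w*c,180.7]]).round(1))
c,sn=np.cos(np.radians(103)),np.sin(np.radians(103))
print()
for d in(-43,-30,30,43):
  for w in(-16,16):
    print(d,w,proj(s,[[456.5+d*c+w*sn,84+d*sn-w*c,230.5]]).round(1))
cv2.imwrite("pics/l1t.png",t["pixels"][:,:,::-1])
E
```

```text
-59 -16 [[554.2 316. ]]
-59 16 [[534.8 310.4]]
-45 -16 [[553.2 321.8]]
-45 16 [[533.6 316.2]]
45 -16 [[545.7 363.1]]
45 16 [[524.6 356.7]]
59 -16 [[544.4 370.1]]
59 16 [[523.1 363.5]]

-43 -16 [[382.7 141.8]]
-43 16 [[369.1 142.3]]
-30 -16 [[383.5 144.4]]
-30 16 [[369.9 145. ]]
30 -16 [[387.6 157.3]]
30 16 [[373.3 157.9]]
43 -16 [[388.5 160.2]]
43 16 [[374.1 160.8]]
```

View pics/l1t.png

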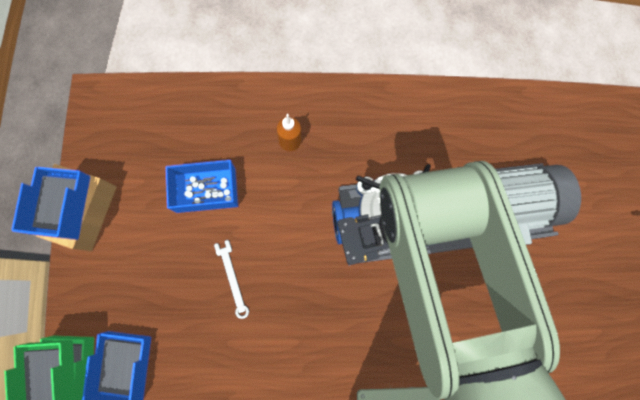

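```bash
python3 - <<'E'
from h import *
t,s=pickle.load(open("l1.pkl","rb"))
c,sn=np.cos(np.radians(103)),np.sin(np.radians(103))
for z in(309.5,230.5):
 for d in(89,43):
  for w in(-38,-16,16,38):
   P=[[456.5+d*c+w*sn,84+d*sn-w*c,z]]
   print(z,d,w,proj(s,P).round(1),proj(t,P).round(1))
print(proj(s,[[0,0,0]]),proj(t,[[0,0,0],[97.5,0,0]]))
crop(t,(375,225),110,80,7,"pics/l1t2.png")
E
```

```text
309.5 89 -38 [[404.5 137.7]] [[344.  266.6]]
309.5 89 -16 [[393.9 138.1]] [[341.1 254.5]]
309.5 89 16 [[378.4 138.7]] [[336.8 237.1]]
309.5 89 38 [[367.7 139.1]] [[334.  225.3]]
309.5 43 -38 [[400.5 127.6]] [[368.8 260.6]]
309.5 43 -16 [[390.3 128. ]] [[365.8 248.6]]
309.5 43 16 [[375.3 128.5]] [[361.5 231.4]]
309.5 43 38 [[365. 129.]] [[358.5 219.6]]
230.5 89 -38 [[402.1 170.6]] [[339.9 267.4]]
230.5 89 -16 [[391.9 171. ]] [[337.3 256.5]]
230.5 89 16 [[377.  171.7]] [[333.5 240.9]]
230.5 89 38 [[366.7 172.1]] [[330.9 230.2]]
230.5 43 -38 [[398.4 159.8]] [[362.3 262. ]]
230.5 43 -16 [[388.5 160.2]] [[359.6 251.2]]
230.5 43 16 [[374.1 160.8]] [[355.7 235.7]]
230.5 43 38 [[364.2 161.2]] [[353.  225.1]]
[[552.88539817 226.53874489]] [[398.12367019 429.82811259]
 [397.39390984 389.88990919]]
pics/l1t2.png origin 320 185 scale 7
```

View pics/l1t2.png

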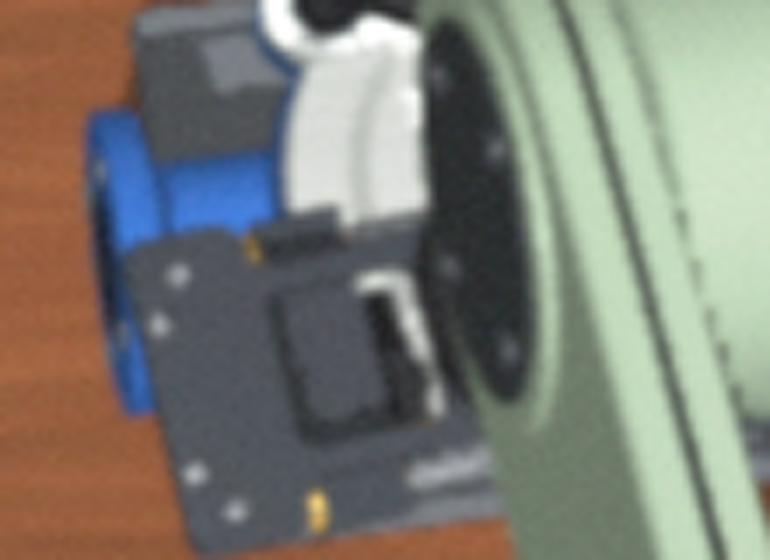

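```bash
cat >> h.py <<'E'
def ray(f,uv):
    a=atz(f,[uv],0)[0];e=np.array(f["eye"],float);d=a-e;return e,d/np.linalg.norm(d)
def tri(t,uv,s,uv2):
    (a,d),(b,g)=ray(t,uv),ray(s,uv2)
    k=np.linalg.lstsq(np.c_[d,-g],b-a,rcond=None)[0];p,q=a+k[0]*d,b+k[1]*g
    return ((p+q)/2).round(1),np.linalg.norm(p-q).round(1)
E
python3 - <<'E'
from h import *
t,s=pickle.load(open("l1.pkl","rb"))
print(tri(t,(337.8,220),s,(368,108)),tri(t,(347.5,263.5),s,(405,108)))
for n,(u,v) in {1:((375.5,238),(378.5,152))}.items():print(tri(t,u,s,v))
# spanner ends, bottle foot both views
t0=pickle.load(open("top0.pkl","rb"));s0=pickle.load(open("side0.pkl","rb"))
print("spanner ring",atz(t0,[(241.5,312.5)],4),atz(s0,[(441,328)],4))
print("spanner jaw",atz(t0,[(223,246)],4),atz(s0,[(360,339)],4))
print("plug",tri(t0,(399.6,207.7),s0,(352,147)))
print("bottle top",tri(t0,(287.5,115),s0,(237,208)))
E
```

```text
(array([474.2, 178.3, 378. ]), np.float64(1.1)) (array([402.8, 163.3, 376.1]), np.float64(0.4))
(array([456.8,  89.6, 231.1]), np.float64(1.4))
spanner ring [[292.34901564 388.51893471   4.        ]] [[293.38664266 387.82891873   4.        ]]
spanner jaw [[458.39220782 439.38095013   4.        ]] [[452.5195192  439.51300541   4.        ]]
plug (array([523.6,  32. , 207.4]), np.float64(0.3))
bottle top (array([740. , 270.7, 174.7]), np.float64(2.8))
```

>>> servo_tool --plan '[[[0, 0, 0], [0, 0, 7], 60], [[0, 0, 0], [1, 0, 7], 60], [[0, 0, 0], [1, 0, 7], 60], [[0, 0, 0], [1, 0, 4], 60], [[0, 0, 0], [0, 0, 0], 60], [[0, 0, 0], [0, 0, 0], 60], [[0, 0, 0], [0, 0, 0], 60], [[0, 0, 0], [0, 0, 0], 60], [[0, 0, 0], [0, 0, 0], 60], [[0, 0, 0], [0, 0, 0], 60]]'

```text
time_s: 3.95
ee_pos: [455.9, 86.8, 203.9]
ee_rot: [-179.6, 0.3, 103.0]
force: [-0.4, 1.0, 0.6]
gripper_width: 60.1
```

```bash
python3 look.py l2; python3 pl.py; python3 - <<'E'
from h import *
t,s=pickle.load(open("l2.pkl","rb"))
cv2.imwrite("pics/l2s2.png",cv2.resize(s["pixels"][70:190,320:440,::-1],None,fx=5,fy=5,interpolation=cv2.INTER_CUBIC))
E
```

```text
t 4.05 pos [455.9  86.8 203.9] rot [-179.6    0.3  103. ] q [ 10.   8. 101.  -0.  72. -93.] F [ 0.7 -0.3  0.4] T [ 0.05  0.03 -0.01] w 59.7
```

View pics/l2s2.png

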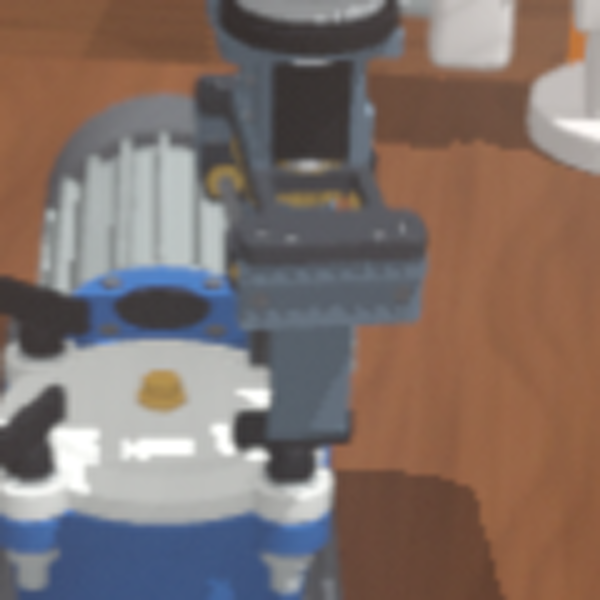

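>>> servo_tool --plan '[[[0, 0, 0], [0, 0, 0], 0], [[0, 0, 0], [0, 0, 0], 0], [[0, 0, 0], [0, 0, 0], 0], [[0, 0, 0], [0, 0, 0], 0], [[0, 0, 0], [0, 0, 0], 0], [[0, 0, 0], [0, 0, 0], 0], [[0, 0, 0], [0, 0, 0], 0], [[0, 0, 0], [0, 0, 0], 0], [[0, 0, 0], [0, 0, 0], 0], [[0, 0, 0], [0, 0, 0], 0]]' --squeeze 5

```text
time_s: 5.3
ee_pos: [455.9, 86.8, 203.9]
ee_rot: [-179.6, 0.3, 103.0]
force: [0.3, 0.3, 0.1]
gripper_width: 0.6
```

```bash
python3 look.py l3; python3 pl.py; python3 - <<'E'
from h import *
t,s=pickle.load(open("l3.pkl","rb"))
cv2.imwrite("pics/l3s2.png",cv2.resize(s["pixels"][70:190,320:440,::-1],None,fx=5,fy=5,interpolation=cv2.INTER_CUBIC))
E
```

```text
t 5.4 pos [455.9  86.8 203.9] rot [-179.6    0.3  103. ] q [ 10.   8. 101.  -0.  72. -93.] F [-0.3 -0.8 -0.5] T [ 0.09  0.06 -0.03] w 0.8
```

View pics/l3s2.png

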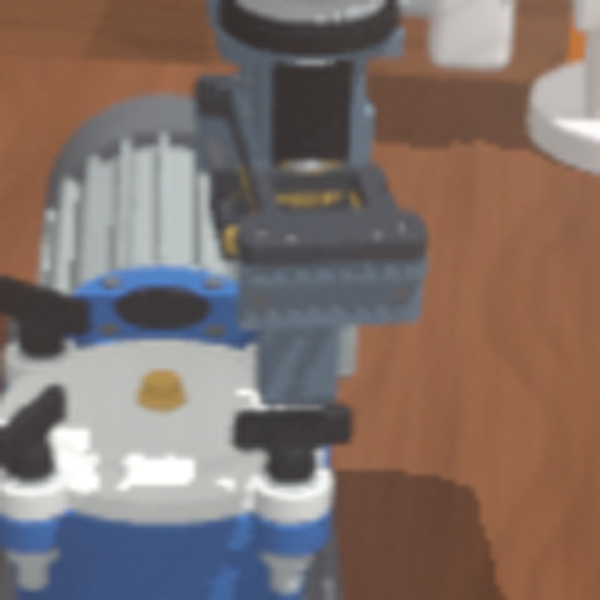

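```bash
python3 - <<'E'
from h import *
t,s=pickle.load(open("l3.pkl","rb"))
for z in(204,230,236,240,244): print(z,proj(s,[[453,99.5,z],[450,113,z]]).round(1).tolist())
for z in(320,340,360,380): print(z,proj(s,[[435.7,173.8,z]]).round(1).tolist())
E
```

```text
204 [[379.1, 164.6], [379.9, 167.7]]
230 [[379.5, 154.6], [380.3, 157.7]]
236 [[379.6, 152.3], [380.5, 155.4]]
240 [[379.7, 150.7], [380.5, 153.8]]
244 [[379.7, 149.2], [380.6, 152.2]]
320 [[386.7, 134.5]]
340 [[387.1, 125.6]]
360 [[387.6, 116.6]]
380 [[388.0, 107.3]]
```

>>> servo_tool --plan '[[[0, 0, 0], [0, 0, 0], 60], [[0, 0, 0], [0, 0, 0], 60], [[0, 0, 0], [0, 0, 0], 60], [[0, 0, 0], [0, 0, 0], 60], [[0, 0, 0], [0, 0, 8], 60], [[0, 0, 0], [0, 0, 8], 60], [[0, 0, 0], [0, 0, 8], 60], [[0, 0, 0], [0, 0, 6], 60], [[0, 0, 0], [0, 0, 0], 60], [[0, 0, 0], [0, 0, 0], 60]]'

```text
time_s: 6.65
ee_pos: [455.2, 86.5, 171.0]
ee_rot: [-179.5, 0.3, 103.0]
force: [-1.3, 0.4, -0.7]
gripper_width: 59.9
```

```bash
python3 look.py l4; python3 pl.py; python3 - <<'E'
from h import *
t,s=pickle.load(open("l4.pkl","rb"))
cv2.imwrite("pics/l4s2.png",cv2.resize(s["pixels"][70:190,320:440,::-1],None,fx=5,fy=5,interpolation=cv2.INTER_CUBIC))
E
```

```text
t 6.75 pos [455.2  86.5 171.1] rot [-179.6    0.3  103. ] q [ 10.   9. 104.  -0.  67. -93.] F [ 0.7 -0.7 -0.4] T [-0.01 -0.   -0.01] w 59.9
```

View pics/l4s2.png

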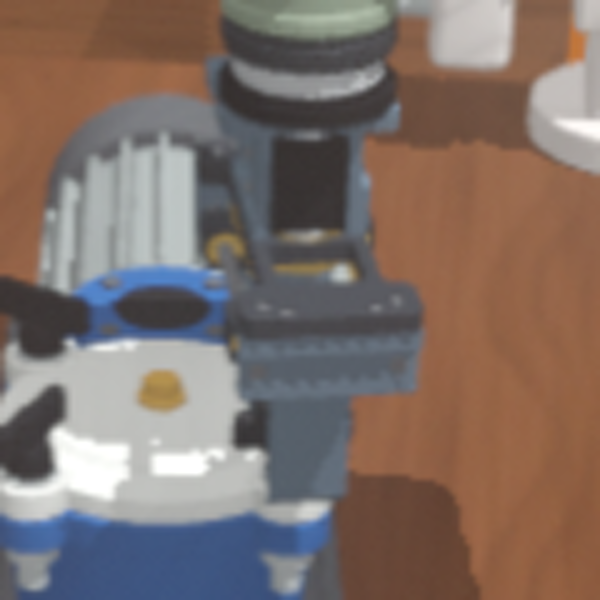

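>>> servo_tool --plan '[[[0, 0, 0], [0, 0, 0], 0], [[0, 0, 0], [0, 0, 0], 0], [[0, 0, 0], [0, 0, 0], 0], [[0, 0, 0], [0, 0, 0], 0], [[0, 0, 0], [0, 0, 0], 0], [[0, 0, 8], [0, 0, 0], 0], [[0, 0, 10], [0, 0, 0], 0], [[0, 0, 10], [0, 0, 0], 0], [[0, 0, 10], [0, 0, 0], 0], [[0, 0, 10], [0, 0, 0], 0]]' --squeeze 40

```text
time_s: 8.0
ee_pos: [456.4, 84.2, 171.4]
ee_rot: [179.7, 0.7, 53.7]
force: [0.3, -0.8, -0.5]
gripper_width: 20.3
```

```bash
python3 pl.py
```

```text
t 8.0 pos [456.4  84.2 171.4] rot [179.7   0.7  53.7] q [ 10.   9. 104.  -1.  67. -44.] F [ 0.3 -0.8 -0.5] T [-0.13 -0.08  0.15] w 20.3
```

```bash
python3 look.py l5; python3 pl.py; python3 - <<'E'
from h import *
t,s=pickle.load(open("l5.pkl","rb"))
a=cv2.resize(s["pixels"][90:190,320:420,::-1],None,fx=4,fy=4,interpolation=cv2.INTER_CUBIC)
b=cv2.resize(t["pixels"][170:270,340:440,::-1],None,fx=4,fy=4,interpolation=cv2.INTER_CUBIC)
cv2.imwrite("pics/l5s2.png",np.hstack([a,b]))
E
```

```text
t 8.1 pos [456.4  84.1 171.4] rot [179.7   0.7  54. ] q [ 10.   9. 104.  -1.  67. -44.] F [ 0.1 -0.3 -1. ] T [-0.12 -0.1   0.06] w 20.3
```

View pics/l5s2.png

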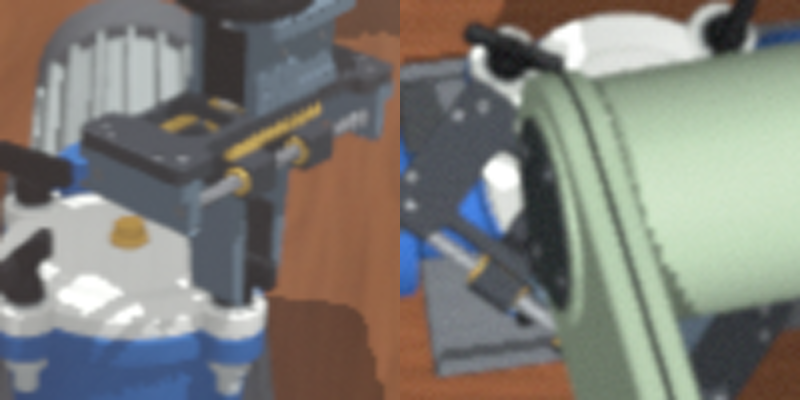

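>>> servo_tool --plan '[[[0, 0, 0], [0, 0, 0], 0], [[0, 0, 0], [0, 0, 0], 0], [[0, 0, 0], [0, 0, 0], 0], [[0, 0, 0], [0, 0, 0], 0], [[0, 0, 0], [0, 0, 0], 0], [[0, 0, 0], [0, 0, 0], 0], [[0, 0, 0], [0, 0, 0], 0], [[0, 0, 0], [0, 0, 0], 0], [[0, 0, 0], [0, 0, 0], 0], [[0, 0, 0], [0, 0, 0], 0]]' --squeeze 40

```text
time_s: 9.35
ee_pos: [456.4, 84.1, 171.4]
ee_rot: [179.8, 0.7, 54.4]
force: [0.7, -0.7, -0.7]
gripper_width: 20.2
```

```bash
python3 pl.py; python3 - <<'E'
from h import *
t,s=pickle.load(open("l5.pkl","rb"))
cv2.imwrite("pics/l5s3.png",cv2.resize(s["pixels"][120:180,350:410,::-1],None,fx=10,fy=10,interpolation=cv2.INTER_CUBIC))
E
```

```text
t 9.35 pos [456.4  84.1 171.4] rot [179.8   0.7  54.4] q [ 10.   9. 104.  -1.  67. -45.] F [ 0.7 -0.7 -0.7] T [-0.14 -0.08  0.05] w 20.2
```

View pics/l5s3.png

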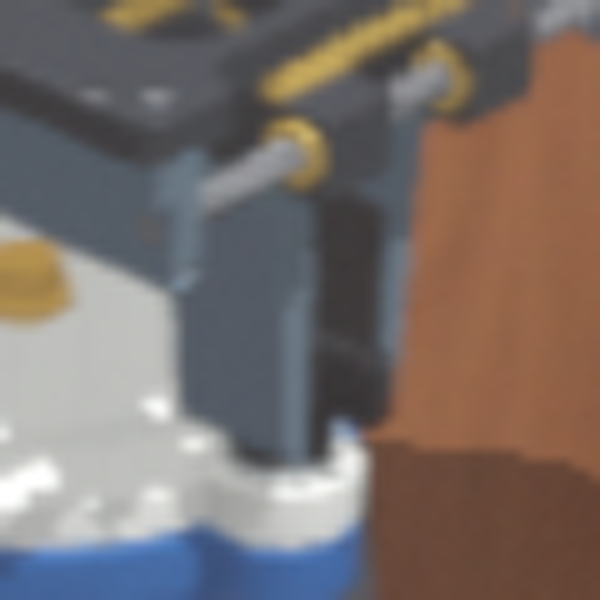

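>>> servo_tool --plan '[[[0, 0, 0], [0, 0, 0], 45], [[0, 0, 0], [0, 0, 0], 45], [[0, 0, 0], [0, 0, -3], 45], [[0, 0, 0], [0, 0, -3], 45], [[0, 0, 0], [0, 0, -3], 45], [[0, 0, 0], [0, 0, 0], 45], [[0, 0, 0], [0, 0, 0], 0], [[0, 0, 0], [0, 0, 0], 0], [[0, 0, 0], [0, 0, 0], 0], [[0, 0, 0], [0, 0, 0], 0]]' --squeeze 40

```text
time_s: 10.6
ee_pos: [455.8, 84.6, 181.2]
ee_rot: [179.8, 0.7, 54.4]
force: [-0.7, -0.7, 1.4]
gripper_width: 9.5
```

```bash
python3 pl.py
```

```text
t 10.6 pos [455.8  84.6 181.2] rot [179.8   0.7  54.4] q [ 10.   8. 103.  -1.  69. -45.] F [-0.7 -0.7  1.4] T [-0.04  0.02  0.16] w 9.5
```

>>> servo_tool --plan '[[[0, 0, 9], [0, 0, 0], 0], [[0, 0, 9], [0, 0, 0], 0], [[0, 0, 9], [0, 0, 0], 0], [[0, 0, 0], [0, 0, 0], 0], [[0, 0, 0], [0, 0, 0], 60], [[0, 0, 0], [0, 0, 0], 60], [[0, 0, 0], [0, 0, 0], 60], [[0, 0, 0], [0, 0, -15], 60], [[0, 0, 0], [0, 0, -15], 60], [[0, 0, 0], [0, 0, -15], 60]]'

```text
time_s: 11.85
ee_pos: [456.2, 85.6, 228.5]
ee_rot: [179.6, 0.5, 27.0]
force: [0.8, -0.5, 0.5]
gripper_width: 59.7
```

```bash
python3 pl.py 589 -17 228 66 6 589 -17 181 66 4
```

```text
t 11.85 pos [456.2  85.6 228.5] rot [179.6   0.5  27. ] q [ 10.   7.  98.  -1.  75. -17.] F [ 0.8 -0.5  0.5] T [-0.07  0.01 -0.02] w 59.7
[[0.0, 0.1, -6.5], [12.0, 25.0, 0.0]]
[[0.0, 0.1, -6.5], [9.0, 26.0, 0.0]]
[[0.0, 0.1, -6.5], [6.0, 27.0, 0.0]]
[[0.0, 0.1, -6.5], [3.0, 28.0, 0.0]]
[[0.0, 0.1, -6.5], [-0.0, 28.0, 0.0]]
[[0.0, 0.1, -6.5], [-3.0, 28.0, 0.0]]
[[-0.0, -0.0, -0.0], [-0.0, -0.0, 12.0]]
[[-0.0, -0.0, -0.0], [-0.0, -0.0, 12.0]]
[[-0.0, -0.0, -0.0], [-0.0, -0.0, 12.0]]
[[-0.0, -0.0, -0.0], [-0.0, -0.0, 12.0]]
```

>>> servo_tool --plan '[[[0, 0, -6.5], [12, 25, 0], 60], [[0, 0, -6.5], [9, 26, 0], 60], [[0, 0, -6.5], [6, 27, 0], 60], [[0, 0, -6.5], [3, 28, 0], 60], [[0, 0, -6.5], [0, 28, 0], 60], [[0, 0, -6.5], [-3, 28, 0], 60], [[0, 0, 0], [0, 0, 0], 60], [[0, 0, 0], [0, 0, 8], 60], [[0, 0, 0], [0, 0, 8], 60], [[0, 0, 0], [0, 0, 0], 60]]'

```text
time_s: 13.1
ee_pos: [595.8, -15.0, 223.6]
ee_rot: [179.4, 0.2, 67.3]
force: [0.1, -0.3, 0.6]
gripper_width: 59.7
```

```bash
python3 pl.py 589 -17 181 66 4; python3 look.py l6
```

```text
t 13.1 pos [595.8 -15.  223.6] rot [179.4   0.2  67.3] q [ -2.  19.  83.  -0.  78. -70.] F [ 0.1 -0.3  0.6] T [-0.01  0.05  0.03] w 59.7
[[0.2, 0.1, 0.3], [-1.0, -2.0, 11.0]]
[[0.2, 0.1, 0.3], [-1.0, -1.0, 11.0]]
[[0.2, 0.1, 0.3], [-1.0, -1.0, 11.0]]
[[0.2, 0.1, 0.3], [-1.0, -1.0, 11.0]]
```

View pics/l6.png

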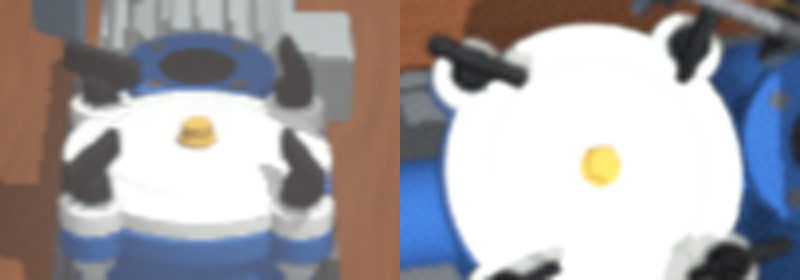

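```bash
python3 - <<'E'
from h import *
t,s=pickle.load(open("l6.pkl","rb"))
a=cv2.resize(s["pixels"][60:180,290:410,::-1],None,fx=3.3,fy=3.3,interpolation=cv2.INTER_CUBIC)
b=cv2.resize(t["pixels"][110:230,370:490,::-1],None,fx=3.3,fy=3.3,interpolation=cv2.INTER_CUBIC)
cv2.imwrite("pics/l6b.png",np.hstack([a,b]))
c,sn=np.cos(np.radians(67.3)),np.sin(np.radians(67.3))
for z,ds in((368,(89,-89)),(252,(43,-43))):
 for d in ds:
  for w in(-38,-16,16,38):
   P=[[595.8+d*c+w*sn,-15+d*sn-w*c,z]]
   print(z,d,w,((proj(s,P)-[290,60])*3.3).round(0),((proj(t,P)-[370,110])*3.3+[396,0]).round(0))
E
```

```text
368 89 -38 [[ 89. 102.]] [[468. 136.]]
368 89 -16 [[62. 95.]] [[482.  99.]]
368 89 16 [[22. 86.]] [[503.  47.]]
368 89 38 [[-4. 80.]] [[516.  12.]]
368 -89 -38 [[223.  20.]] [[779. 266.]]
368 -89 -16 [[197.  15.]] [[791. 228.]]
368 -89 16 [[159.   8.]] [[808. 175.]]
368 -89 38 [[134.   3.]] [[820. 139.]]
252 43 -38 [[129. 232.]] [[496. 223.]]
252 43 -16 [[103. 225.]] [[508. 191.]]
252 43 16 [[ 66. 215.]] [[525. 145.]]
252 43 38 [[ 41. 208.]] [[537. 114.]]
252 -43 -38 [[190. 187.]] [[625. 277.]]
252 -43 -16 [[165. 181.]] [[636. 245.]]
252 -43 16 [[129. 172.]] [[653. 199.]]
252 -43 38 [[105. 166.]] [[664. 167.]]
```

View pics/l6b.png

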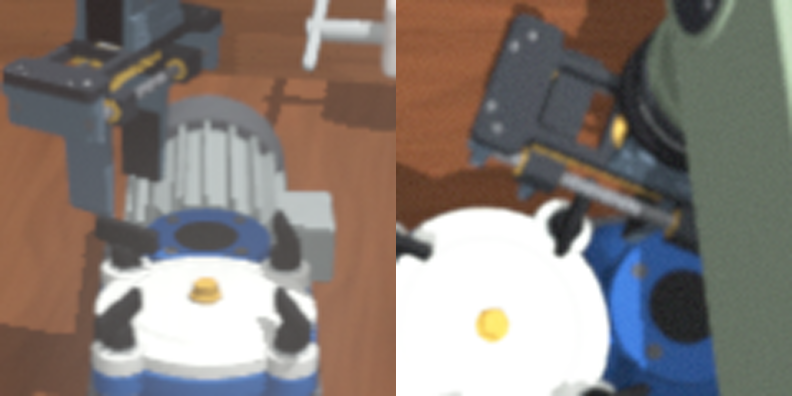

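>>> servo_tool --plan '[[[0, 0, 1], [-4, -6, 10], 60], [[0, 0, 0], [0, 0, 11], 60], [[0, 0, 0], [0, 0, 11], 60], [[0, 0, 0], [0, 0, 10], 60], [[0, 0, 0], [0, 0, 0], 60], [[0, 0, 0], [0, 0, 0], 0], [[0, 0, 0], [0, 0, 0], 0], [[0, 0, 0], [0, 0, 0], 0], [[0, 0, 0], [0, 0, 0], 0], [[0, 0, 0], [0, 0, 0], 0]]'

```text
time_s: 14.45
ee_pos: [589.3, -17.6, 180.1]
ee_rot: [179.2, 0.3, 66.3]
force: [-2.2, -6.5, 0.3]
gripper_width: 13.2
```

```bash
python3 pl.py
```

```text
t 14.45 pos [589.3 -17.6 180.1] rot [179.2   0.3  66.3] q [ -2.  19.  88.  -1.  72. -69.] F [-2.2 -6.5  0.3] T [-1.24  0.45 -0.16] w 13.2
```

>>> servo_tool --plan '[[[0, 0, 0], [0, 0, 0], 0], [[0, 0, 4], [0, 0, 0], 0], [[0, 0, 8], [0, 0, 0], 0], [[0, 0, 9], [0, 0, 0], 0], [[0, 0, 9], [0, 0, 0], 0], [[0, 0, 9], [0, 0, 0], 0], [[0, 0, 9], [0, 0, 0], 0], [[0, 0, 9], [0, 0, 0], 0], [[0, 0, 9], [0, 0, 0], 0], [[0, 0, 0], [0, 0, 0], 0]]'

```text
time_s: 15.7
ee_pos: [591.5, -17.7, 179.8]
ee_rot: [179.4, -0.9, -1.5]
force: [0.9, -0.1, -0.7]
gripper_width: 10.0
```

```bash
python3 pl.py
```

```text
t 15.7 pos [591.5 -17.7 179.8] rot [179.4  -0.9  -1.5] q [-2. 19. 88. -1. 71. -1.] F [ 0.9 -0.1 -0.7] T [-0.2   0.23 -0.25] w 10.0
```

>>> servo_tool --plan '[[[0, 0, 9], [0, 0, 0], 0], [[0, 0, 0], [0, 0, 0], 0], [[0, 0, 0], [0, 0, 0], 60], [[0, 0, 0], [0, 0, 0], 60], [[0, 0, 0], [0, 0, 0], 60], [[0, 0, 0], [0, 0, -15], 60], [[0, 0, 0], [0, 0, -15], 60], [[0, 0, 0], [0, 0, -15], 60], [[0, 0, -4], [-6, 0, 0], 60], [[0, 0, -6], [-20, 0, 0], 60]]'

```text
time_s: 16.95
ee_pos: [566.8, -13.9, 230.9]
ee_rot: [179.4, -1.2, 0.3]
force: [-0.8, -0.5, 0.5]
gripper_width: 60.3
```

```bash
python3 pl.py 470 -32 227 17 5 470 -32 180 17 5
```

```text
t 16.95 pos [566.8 -13.9 230.9] rot [179.4  -1.2   0.3] q [-2. 15. 87. -1. 77. -2.] F [-0.8 -0.5  0.5] T [-0.06  0.05 -0.02] w 60.3
[[0.1, -0.2, -3.3], [-19.0, 4.0, 0.0]]
[[0.1, -0.2, -3.3], [-20.0, 2.0, 0.0]]
[[0.1, -0.2, -3.3], [-20.0, 1.0, 1.0]]
[[0.1, -0.2, -3.3], [-20.0, 0.0, 1.0]]
[[0.1, -0.2, -3.3], [-20.0, -1.0, 1.0]]
[[-0.0, -0.0, -0.0], [-0.0, -0.0, 9.0]]
[[-0.0, -0.0, -0.0], [-0.0, -0.0, 9.0]]
[[-0.0, -0.0, -0.0], [-0.0, -0.0, 9.0]]
[[-0.0, -0.0, -0.0], [-0.0, -0.0, 9.0]]
[[-0.0, -0.0, -0.0], [-0.0, -0.0, 9.0]]
```

>>> servo_tool --plan '[[[0, -0.2, -3], [-20, 4, 0], 60], [[0, -0.2, -3], [-20, 2, 0], 60], [[0, -0.2, -3], [-20, 1, 0], 60], [[0, -0.2, -3], [-20, 0, 0], 60], [[0, -0.2, -3], [-14, -1, 0], 60], [[0, 0, 0], [0, 0, 0], 60], [[0, 0, 0], [0, 0, 4], 60], [[0, 0, 0], [0, 0, 4], 60], [[0, 0, 0], [0, 0, 2], 60], [[0, 0, 0], [0, 0, 0], 60]]'

```text
time_s: 18.2
ee_pos: [474.0, -30.2, 227.1]
ee_rot: [179.1, -0.6, 15.8]
force: [0.5, -0.5, -0.5]
gripper_width: 59.7
```

```bash
python3 pl.py 470 -32 180 17 4
```

```text
t 18.2 pos [474.  -30.2 227.1] rot [179.1  -0.6  15.8] q [ -5.   7.  98.  -1.  74. -20.] F [ 0.5 -0.5 -0.5] T [-0.1   0.07  0.  ] w 59.7
[[0.2, -0.2, -0.3], [-1.0, -0.0, 12.0]]
[[0.2, -0.2, -0.3], [-1.0, 0.0, 12.0]]
[[0.2, -0.2, -0.3], [-1.0, 0.0, 12.0]]
[[0.2, -0.2, -0.3], [-1.0, 0.0, 12.0]]
```

>>> servo_tool --plan '[[[0.8, -0.7, -1.3], [-4, 0, 10], 60], [[0, 0, 0], [0, 0, 13], 60], [[0, 0, 0], [0, 0, 13], 60], [[0, 0, 0], [0, 0, 10], 60], [[0, 0, 0], [0, 0, 0], 60], [[0, 0, 0], [0, 0, 0], 0], [[0, 0, 0], [0, 0, 0], 0], [[0, 0, 0], [0, 0, 0], 0], [[0, 0, 0], [0, 0, 0], 0], [[0, 0, 0], [0, 0, 0], 0]]'

```text
time_s: 19.45
ee_pos: [470.6, -31.5, 178.1]
ee_rot: [179.9, 0.1, 17.2]
force: [-0.3, 0.2, 4.5]
gripper_width: 12.8
```

```bash
python3 pl.py
```

```text
t 19.45 pos [470.6 -31.5 178.1] rot [1.799e+02 1.000e-01 1.720e+01] q [ -5.   9. 103.  -0.  68. -22.] F [-0.3  0.2  4.5] T [-0.1   0.06 -0.01] w 12.8
```

>>> servo_tool --plan '[[[0, 0, 0], [0, 0, -2], 0], [[0, 0, 4], [0, 0, 0], 0], [[0, 0, 9], [0, 0, 0], 0], [[0, 0, 9], [0, 0, 0], 0], [[0, 0, 9], [0, 0, 0], 0], [[0, 0, 9], [0, 0, 0], 0], [[0, 0, 9], [0, 0, 0], 0], [[0, 0, 9], [0, 0, 0], 0], [[0, 0, 9], [0, 0, 0], 0], [[0, 0, 8], [0, 0, 0], 0]]'

```text
time_s: 20.7
ee_pos: [474.9, -33.3, 178.4]
ee_rot: [-179.9, -0.5, -59.9]
force: [1.1, -0.9, -1.5]
gripper_width: 9.8
```

```bash
python3 pl.py
```

```text
t 20.7 pos [474.9 -33.3 178.4] rot [-179.9   -0.5  -59.9] q [ -5.   9. 102.  -0.  68.  55.] F [ 1.1 -0.9 -1.5] T [-0.27  0.09  0.2 ] w 9.8
```

>>> servo_tool --plan '[[[0, 0, 0], [0, 0, 0], 60], [[0, 0, 0], [0, 0, 0], 60], [[0, 0, 0], [0, 0, 0], 60], [[0, 0, 0], [0, 0, -15], 60], [[0, 0, 0], [0, 0, -15], 60], [[0, 0, 0], [0, 0, -15], 60], [[0, 0, 0], [0, 0, 0], 60], [[0, 0, -8], [-10, -20, 0], 60], [[0, 0, -8], [-10, -20, 0], 60], [[0, 0, -4], [0, 0, 0], 60]]'

```text
time_s: 21.95
ee_pos: [496.8, 7.2, 228.0]
ee_rot: [-180.0, -0.6, -38.9]
force: [-1.2, -0.5, -0.5]
gripper_width: 59.5
```

```bash
python3 pl.py 575 101 222 -20 6 575 101 180 -20 4
```

```text
t 21.95 pos [496.8   7.2 228. ] rot [-180.    -0.6  -38.9] q [-0.  9. 95. -0. 75. 39.] F [-1.2 -0.5 -0.5] T [-0.11  0.1  -0.03] w 59.5
[[0.0, -0.1, -3.1], [0.0, -20.0, 1.0]]
[[0.0, -0.1, -3.1], [1.0, -20.0, 1.0]]
[[0.0, -0.1, -3.1], [3.0, -20.0, 1.0]]
[[0.0, -0.1, -3.1], [4.0, -20.0, 1.0]]
[[0.0, -0.1, -3.1], [5.0, -20.0, 1.0]]
[[0.0, -0.1, -3.1], [6.0, -19.0, 1.0]]
[[-0.0, 0.0, 0.0], [0.0, -0.0, 11.0]]
[[-0.0, 0.0, 0.0], [0.0, -0.0, 11.0]]
[[-0.0, 0.0, 0.0], [0.0, -0.0, 11.0]]
[[-0.0, 0.0, 0.0], [0.0, -0.0, 11.0]]
```

>>> servo_tool --plan '[[[0, -0.1, -3], [0, -20, 0], 60], [[0, -0.1, -3], [1, -20, 0], 60], [[0, -0.1, -3], [3, -20, 0], 60], [[0, -0.1, -3], [4, -20, 0], 60], [[0, -0.1, -3], [5, -19, 0], 60], [[0, -0.1, -3], [4, -14, 0], 60], [[0, 0, 0], [0, 0, 0], 60], [[0, 0, 0], [0, 0, 3], 60], [[0, 0, 0], [0, 0, 2], 60], [[0, 0, 0], [0, 0, 0], 60]]'

```text
time_s: 23.2
ee_pos: [576.3, 103.2, 220.9]
ee_rot: [179.9, 0.2, -19.7]
force: [-0.0, -0.8, -0.0]
gripper_width: 60.1
```

```bash
python3 pl.py 575 101 180 -20 1
```

```text
t 23.2 pos [576.3 103.2 220.9] rot [179.9   0.2 -19.7] q [ 9. 18. 84. -0. 78. 29.] F [-0.  -0.8 -0. ] T [-0.13  0.07  0.06] w 60.1
[[0.1, 0.2, 0.3], [-0.0, 2.0, 41.0]]
```

>>> servo_tool --plan '[[[0, 0, 0], [0, 2, 10], 60], [[0, 0, 0], [0, 0, 11], 60], [[0, 0, 0], [0, 0, 11], 60], [[0, 0, 0], [0, 0, 8], 60], [[0, 0, 0], [0, 0, 0], 60], [[0, 0, 0], [0, 0, 0], 0], [[0, 0, 0], [0, 0, 0], 0], [[0, 0, 0], [0, 0, 0], 0], [[0, 0, 0], [0, 0, 0], 0], [[0, 0, 0], [0, 0, 0], 0]]'

```text
time_s: 24.45
ee_pos: [576.0, 100.5, 179.0]
ee_rot: [179.9, 0.0, -19.8]
force: [0.1, -1.5, 2.1]
gripper_width: 13.0
```

```bash
python3 pl.py
```

```text
t 24.45 pos [576.  100.5 179. ] rot [179.9   0.  -19.8] q [ 9. 19. 89. -0. 72. 29.] F [ 0.1 -1.5  2.1] T [-0.19 -0.11  0.02] w 13.0
```

>>> servo_tool --plan '[[[0, 0, 0], [0, 0, -1], 0], [[0, 0, 4], [0, 0, 0], 0], [[0, 0, 9], [0, 0, 0], 0], [[0, 0, 9], [0, 0, 0], 0], [[0, 0, 9], [0, 0, 0], 0], [[0, 0, 9], [0, 0, 0], 0], [[0, 0, 9], [0, 0, 0], 0], [[0, 0, 9], [0, 0, 0], 0], [[0, 0, 9], [0, 0, 0], 0], [[0, 0, 8], [0, 0, 0], 0]]'

```text
time_s: 25.7
ee_pos: [578.0, 98.6, 178.7]
ee_rot: [-179.8, -0.3, -96.9]
force: [0.8, -1.8, -0.7]
gripper_width: 10.1
```

```bash
python3 pl.py
```

```text
t 25.7 pos [578.   98.6 178.7] rot [-179.8   -0.3  -96.9] q [  9.  19.  88.  -0.  72. 106.] F [ 0.8 -1.8 -0.7] T [-0.21 -0.08  0.19] w 10.1
```

>>> servo_tool --plan '[[[0, 0, 0], [0, 0, 0], 60], [[0, 0, 0], [0, 0, 0], 60], [[0, 0, 0], [0, 0, 0], 60], [[0, 0, 0], [0, 0, -15], 60], [[0, 0, 0], [0, 0, -15], 60], [[0, 0, 0], [0, 0, -15], 60], [[0, 0, -10], [0, 0, -5], 60], [[0, 0, -10], [0, 0, 0], 60], [[0, 0, -10], [0, 0, 0], 60], [[0, 0, -10], [0, 0, 0], 60]]'

```text
time_s: 26.95
ee_pos: [579.1, 99.6, 238.5]
ee_rot: [-179.7, -0.4, -55.2]
force: [-0.2, 0.2, 0.3]
gripper_width: 59.9
```

```bash
python3 pl.py 457 85 222 27 10; python3 look.py l7
```

```text
t 26.95 pos [579.1  99.6 238.5] rot [-179.7   -0.4  -55.2] q [ 9. 18. 83. -0. 79. 64.] F [-0.2  0.2  0.3] T [-0.14  0.12  0.  ] w 59.9
[[0.0, -0.1, -8.2], [-6.0, 11.0, 2.0]]
[[0.0, -0.1, -8.2], [-7.0, 10.0, 2.0]]
[[0.0, -0.1, -8.2], [-9.0, 9.0, 2.0]]
[[0.0, -0.1, -8.2], [-10.0, 7.0, 2.0]]
[[0.0, -0.1, -8.2], [-11.0, 6.0, 2.0]]
[[0.0, -0.1, -8.2], [-11.0, 4.0, 2.0]]
[[0.0, -0.1, -8.2], [-12.0, 3.0, 2.0]]
[[0.0, -0.1, -8.2], [-12.0, 1.0, 2.0]]
[[0.0, -0.1, -8.2], [-12.0, -1.0, 2.0]]
[[0.0, -0.1, -8.2], [-12.0, -3.0, 2.0]]
```

View pics/l7.png

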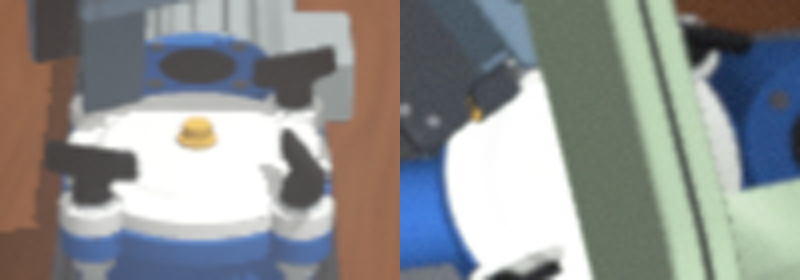

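>>> servo_tool --plan '[[[0, -0.1, -8], [-6, 11, 1], 60], [[0, -0.1, -8], [-7, 10, 1], 60], [[0, -0.1, -8], [-9, 9, 1], 60], [[0, -0.1, -8], [-10, 7, 1], 60], [[0, 0, -8], [-11, 6, 2], 60], [[0, 0, -8], [-11, 4, 2], 60], [[0, 0, -8], [-12, 3, 2], 60], [[0, 0, -8], [-12, 1, 2], 60], [[0, 0, -8], [-12, -1, 2], 60], [[0, 0, -5], [-9, -3, 2], 60]]'

```text
time_s: 28.3
ee_pos: [458.7, 89.3, 227.9]
ee_rot: [179.9, -0.7, 21.9]
force: [0.4, 0.1, -1.1]
gripper_width: 60.3
```

```bash
python3 pl.py 456.5 85 180 27 1
```

```text
t 28.3 pos [458.7  89.3 227.9] rot [179.9  -0.7  21.9] q [ 10.   6.  99.   0.  74. -12.] F [ 0.4  0.1 -1.1] T [-0.07  0.07  0.02] w 60.3
[[0.1, -0.7, -5.1], [-4.0, 3.0, 48.0]]
```

>>> servo_tool --plan '[[[0, -0.5, -3], [-2, 2, 10], 60], [[0, 0, -1], [0, 0, 12], 60], [[0, 0, 0], [0, 0, 12], 60], [[0, 0, 0], [0, 0, 11], 60], [[0, 0, 0], [0, 0, 0], 60], [[0, 0, 0], [0, 0, 0], 0], [[0, 0, 0], [0, 0, 0], 0], [[0, 0, 0], [0, 0, 0], 0], [[0, 0, 0], [0, 0, 0], 0], [[0, 0, 0], [0, 0, 0], 0]]'

```text
time_s: 29.55
ee_pos: [457.7, 86.8, 183.0]
ee_rot: [179.8, -0.3, 25.5]
force: [-7.9, -3.1, 2.2]
gripper_width: 12.7
```

```bash
python3 pl.py
```

```text
t 29.55 pos [457.7  86.8 183. ] rot [179.8  -0.3  25.5] q [  9.   8. 103.  -0.  68. -16.] F [-7.9 -3.1  2.2] T [-0.67  1.35  0.12] w 12.7
```

>>> servo_tool --plan '[[[0, 0, 0], [0, 0, 2], 0], [[0, 0, 4], [0, 0, 0], 0], [[0, 0, 9], [0, 0, 0], 0], [[0, 0, 9], [0, 0, 0], 0], [[0, 0, 9], [0, 0, 0], 0], [[0, 0, 9], [0, 0, 0], 0], [[0, 0, 7], [0, 0, 0], 0], [[0, 0, 5], [0, 0, 0], 0], [[0, 0, 4], [0, 0, 0], 0], [[0, 0, 4], [0, 0, 0], 0]]' --squeeze 50

```text
time_s: 30.8
ee_pos: [458.4, 86.1, 182.6]
ee_rot: [-179.8, -0.6, -35.8]
force: [-0.7, 1.2, -0.7]
gripper_width: 11.2
```

```bash
python3 pl.py
```

```text
t 30.8 pos [458.4  86.1 182.6] rot [-179.8   -0.6  -35.8] q [  9.   8. 103.  -0.  68.  45.] F [-0.7  1.2 -0.7] T [0.11 0.15 1.73] w 11.2
```

>>> servo_tool --plan '[[[0, 0, 4], [0, 0, 0], 0], [[0, 0, 3], [0, 0, 0], 0], [[0, 0, 0], [0, 0, 0], 0], [[0, 0, 0], [0, 0, 0], 60], [[0, 0, 0], [0, 0, 0], 60], [[0, 0, 0], [0, 0, 0], 60], [[0, 0, 0], [0, 0, -15], 60], [[0, 0, 0], [0, 0, -15], 60], [[0, 0, 0], [0, 0, -15], 60], [[0, 0, 0], [0, 0, 0], 60]]'

```text
time_s: 32.05
ee_pos: [459.1, 86.3, 232.1]
ee_rot: [-179.6, -0.8, -42.4]
force: [0.1, 0.6, 0.1]
gripper_width: 60.0
```

```bash
python3 pl.py 590 -17 224 -11 10; python3 look.py l8
```

```text
t 32.05 pos [459.1  86.3 232.1] rot [-179.6   -0.8  -42.4] q [10.  6. 98. -0. 75. 52.] F [0.1 0.6 0.1] T [-0.1   0.1  -0.01] w 60.0
[[-0.0, -0.1, -3.1], [17.0, -1.0, 1.0]]
[[-0.0, -0.1, -3.1], [17.0, -0.0, 1.0]]
[[-0.0, -0.1, -3.1], [17.0, 1.0, 1.0]]
[[-0.0, -0.1, -3.1], [17.0, 2.0, 1.0]]
[[-0.0, -0.1, -3.1], [16.0, 2.0, 1.0]]
[[-0.0, -0.1, -3.1], [16.0, 3.0, 1.0]]
[[-0.0, -0.1, -3.1], [16.0, 4.0, 1.0]]
[[-0.0, -0.1, -3.1], [16.0, 5.0, 1.0]]
[[-0.0, -0.1, -3.1], [16.0, 6.0, 1.0]]
[[-0.0, -0.1, -3.1], [15.0, 7.0, 1.0]]
```

View pics/l8.png

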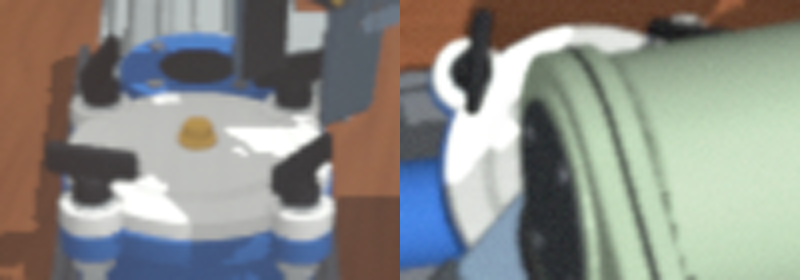

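```bash
python3 - <<'E'
from h import *
t,s=pickle.load(open("l8.pkl","rb"))
cv2.imwrite("pics/l8b.png",cv2.resize(s["pixels"][130:190,350:410,::-1],None,fx=10,fy=10,interpolation=cv2.INTER_CUBIC))
for a in(40,45,50,55,60,65):
  d=25.4*np.array([np.cos(np.radians(a)),np.sin(np.radians(a)),0]);c=np.array([456,87.3,229])
  print(a,((proj(s,[c+d,c-d])-[350,130]+.5)*10).round(0).tolist())
E
```

```text
40 [[198.0, 257.0], [382.0, 199.0]]
45 [[204.0, 261.0], [376.0, 195.0]]
50 [[211.0, 265.0], [369.0, 192.0]]
55 [[218.0, 269.0], [362.0, 188.0]]
60 [[226.0, 272.0], [354.0, 185.0]]
65 [[234.0, 275.0], [346.0, 183.0]]
```

View pics/l8b.png

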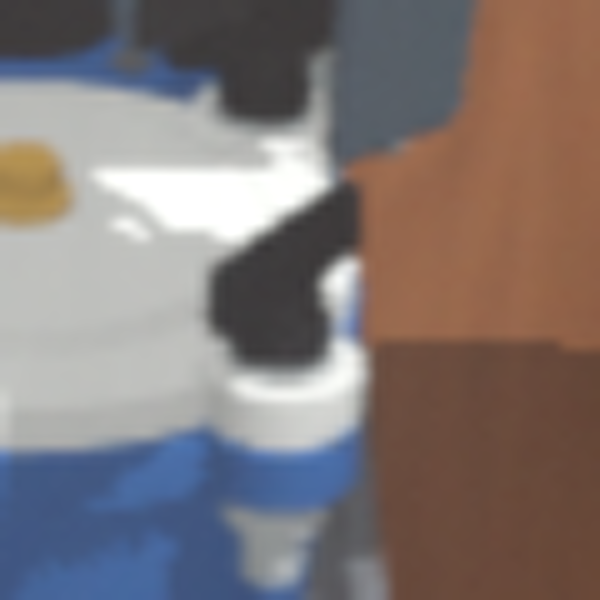

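>>> servo_tool --plan '[[[0, -0.1, -3], [17, -1, 0], 60], [[0, -0.1, -3], [17, 0, 0], 60], [[0, -0.1, -3], [17, 1, 1], 60], [[0, -0.1, -3], [17, 2, 1], 60], [[0, -0.1, -3], [16, 2, 1], 60], [[0, -0.1, -3], [16, 3, 1], 60], [[0, -0.1, -3], [16, 4, 1], 60], [[0, -0.1, -3], [15, 5, 1], 60], [[0, 0, -3], [14, 5, 2], 60], [[0, 0, -2], [5, 2, 2], 60]]'

```text
time_s: 33.4
ee_pos: [577.0, -12.1, 212.6]
ee_rot: [180.0, 1.0, -12.5]
force: [0.5, -0.8, 0.3]
gripper_width: 59.9
```

```bash
python3 pl.py 590 -17.5 180 -11 1
```

```text
t 33.4 pos [577.  -12.1 212.6] rot [180.    1.  -12.5] q [-2. 18. 85.  0. 77. 10.] F [ 0.5 -0.8  0.3] T [-0.1   0.02  0.06] w 59.9
[[0.0, 1.0, -1.5], [14.0, 2.0, 32.0]]
```

>>> servo_tool --plan '[[[0, 0.8, -1], [12, 2, 0], 60], [[0, 0, 0], [1, 0, 8], 60], [[0, 0, 0], [0, 0, 12], 60], [[0, 0, 0], [0, 0, 10], 60], [[0, 0, 0], [0, 0, 0], 60], [[0, 0, 0], [0, 0, 0], 0], [[0, 0, 0], [0, 0, 0], 0], [[0, 0, 0], [0, 0, 0], 0], [[0, 0, 0], [0, 0, 0], 0], [[0, 0, 0], [0, 0, 0], 0]]'

```text
time_s: 34.65
ee_pos: [589.8, -17.0, 179.4]
ee_rot: [179.9, 0.1, -11.5]
force: [7.6, -2.1, -0.6]
gripper_width: 13.0
```

```bash
python3 pl.py
```

```text
t 34.65 pos [589.8 -17.  179.4] rot [ 1.799e+02  1.000e-01 -1.150e+01] q [-3. 20. 88. -0. 73.  9.] F [ 7.6 -2.1 -0.6] T [-0.55 -1.26  0.09] w 13.0
```

>>> servo_tool --plan '[[[0, 0, 0], [0, 0, 0], 0], [[0, 0, 4], [0, 0, 0], 0], [[0, 0, 9], [0, 0, 0], 0], [[0, 0, 9], [0, 0, 0], 0], [[0, 0, 9], [0, 0, 0], 0], [[0, 0, 9], [0, 0, 0], 0], [[0, 0, 7], [0, 0, 0], 0], [[0, 0, 5], [0, 0, 0], 0], [[0, 0, 4], [0, 0, 0], 0], [[0, 0, 4], [0, 0, 0], 0]]'

```text
time_s: 35.9
ee_pos: [594.2, -19.7, 178.9]
ee_rot: [-179.8, -0.4, -73.2]
force: [2.1, -1.1, -0.8]
gripper_width: 9.8
```

```bash
python3 pl.py
```

```text
t 35.9 pos [594.2 -19.7 178.9] rot [-179.8   -0.4  -73.2] q [-3. 20. 88. -0. 72. 70.] F [ 2.1 -1.1 -0.8] T [-0.11 -0.08  0.16] w 9.8
```

>>> servo_tool --plan '[[[0, 0, 3], [0, 0, 0], 0], [[0, 0, 3], [0, 0, 0], 0], [[0, 0, 3], [0, 0, 0], 0], [[0, 0, 3], [0, 0, 0], 0], [[0, 0, 3], [0, 0, 0], 0], [[0, 0, 3], [0, 0, 0], 0], [[0, 0, 3], [0, 0, 0], 0], [[0, 0, 3], [0, 0, 0], 0], [[0, 0, 3], [0, 0, 0], 0], [[0, 0, 3], [0, 0, 0], 0]]'

```text
time_s: 37.15
ee_pos: [593.9, -22.1, 179.0]
ee_rot: [-179.6, -0.9, -101.9]
force: [1.5, -0.3, -0.7]
gripper_width: 16.3
```

```bash
python3 pl.py
```

```text
t 37.15 pos [593.9 -22.1 179. ] rot [-179.6   -0.9 -101.9] q [ -3.  20.  87.  -1.  72. 100.] F [ 1.5 -0.3 -0.7] T [-0.12 -0.01  2.51] w 16.3
```

>>> servo_tool --plan '[[[0, 0, -4], [0, 0, 0], 60], [[0, 0, 0], [0, 0, 0], 60], [[0, 0, 0], [0, 0, 0], 60], [[0, 0, 0], [0, 0, -15], 60], [[0, 0, 0], [0, 0, -15], 60], [[0, 0, 0], [0, 0, -15], 60], [[0, 0, -8], [0, 0, 0], 60], [[0, 0, -8], [0, 0, 0], 60], [[0, 0, -8], [0, 0, 0], 60], [[0, 0, -4], [0, 0, 0], 60]]'

```text
time_s: 38.4
ee_pos: [594.5, -20.7, 233.5]
ee_rot: [-179.8, -1.0, -69.1]
force: [-1.1, 1.6, -0.3]
gripper_width: 59.8
```

```bash
python3 pl.py 472.5 -32.5 222 -60 8
```

```text
t 38.4 pos [594.5 -20.7 233.5] rot [-179.8   -1.   -69.1] q [-3. 18. 82. -1. 79. 67.] F [-1.1  1.6 -0.3] T [-0.06  0.14  0.02] w 59.8
[[-0.0, -0.1, -1.1], [-4.0, 15.0, 1.0]]
[[-0.0, -0.1, -1.1], [-4.0, 15.0, 1.0]]
[[-0.0, -0.1, -1.1], [-5.0, 15.0, 1.0]]
[[-0.0, -0.1, -1.1], [-5.0, 15.0, 1.0]]
[[-0.0, -0.1, -1.1], [-5.0, 14.0, 1.0]]
[[-0.0, -0.1, -1.1], [-6.0, 14.0, 1.0]]
[[-0.0, -0.1, -1.1], [-6.0, 14.0, 1.0]]
[[-0.0, -0.1, -1.1], [-6.0, 14.0, 1.0]]
```

>>> servo_tool --plan '[[[0, -0.1, -1], [-4, 15, 0], 60], [[0, -0.1, -1], [-4, 15, 0], 60], [[0, -0.1, -1], [-5, 15, 0], 60], [[0, -0.1, -1], [-5, 15, 1], 60], [[0, -0.1, -1], [-5, 14, 1], 60], [[0, -0.1, -1], [-6, 14, 1], 60], [[0, -0.1, -1], [-6, 14, 1], 60], [[0, 0, -1], [-4, 9, 1], 60], [[0, 0, 0], [0, 0, 0], 60], [[0, 0, 0], [0, 0, 0], 60]]'

```text
time_s: 39.65
ee_pos: [467.8, -31.8, 230.2]
ee_rot: [-179.8, -0.4, -60.7]
force: [-0.4, 0.3, 0.1]
gripper_width: 60.1
```

```bash
python3 pl.py 472.5 -32.5 180 -60 1
```

```text
t 39.65 pos [467.8 -31.8 230.2] rot [-179.8   -0.4  -60.7] q [-5.  7. 98. -0. 75. 56.] F [-0.4  0.3  0.1] T [-0.06  0.08  0.01] w 60.1
[[-0.2, -0.4, -0.7], [3.0, -4.0, 50.0]]
```

>>> servo_tool --plan '[[[0, -0.4, -0.5], [3, -4, 10], 60], [[0, 0, 0], [0, 0, 13], 60], [[0, 0, 0], [0, 0, 13], 60], [[0, 0, 0], [0, 0, 12], 60], [[0, 0, 0], [0, 0, 0], 60], [[0, 0, 0], [0, 0, 0], 0], [[0, 0, 0], [0, 0, 0], 0], [[0, 0, 0], [0, 0, 0], 0], [[0, 0, 0], [0, 0, 0], 0], [[0, 0, 0], [0, 0, 0], 0]]'

```text
time_s: 40.9
ee_pos: [474.5, -32.4, 178.4]
ee_rot: [-179.8, 0.0, -60.2]
force: [0.4, -0.4, 1.5]
gripper_width: 12.7
```

```bash
python3 pl.py
```

```text
t 40.9 pos [474.5 -32.4 178.4] rot [-179.8    0.   -60.2] q [ -5.   9. 102.   0.  68.  55.] F [ 0.4 -0.4  1.5] T [-0.09  0.11 -0.06] w 12.7
```

>>> servo_tool --plan '[[[0, 0, 0], [0, 0, -1], 0], [[0, 0, 4], [0, 0, 0], 0], [[0, 0, 9], [0, 0, 0], 0], [[0, 0, 9], [0, 0, 0], 0], [[0, 0, 9], [0, 0, 0], 0], [[0, 0, 9], [0, 0, 0], 0], [[0, 0, 7], [0, 0, 0], 0], [[0, 0, 5], [0, 0, 0], 0], [[0, 0, 4], [0, 0, 0], 0], [[0, 0, 4], [0, 0, 0], 0]]'

```text
time_s: 42.15
ee_pos: [474.7, -37.3, 178.3]
ee_rot: [-179.6, -0.3, -121.8]
force: [0.5, -0.9, -1.3]
gripper_width: 9.2
```

```bash
python3 pl.py
```

```text
t 42.15 pos [474.7 -37.3 178.3] rot [-179.6   -0.3 -121.8] q [ -6.   9. 102.  -0.  68. 116.] F [ 0.5 -0.9 -1.3] T [-0.09  0.16  0.21] w 9.2
```

>>> servo_tool --plan '[[[0, 0, 3], [0, 0, 0], 0], [[0, 0, 3], [0, 0, 0], 0], [[0, 0, 3], [0, 0, 0], 0], [[0, 0, 3], [0, 0, 0], 0], [[0, 0, 3], [0, 0, 0], 0], [[0, 0, 3], [0, 0, 0], 0], [[0, 0, 2], [0, 0, 0], 0], [[0, 0, 0], [0, 0, 0], 0], [[0, 0, 0], [0, 0, 0], 0], [[0, 0, 0], [0, 0, 0], 0]]'

```text
time_s: 43.4
ee_pos: [473.1, -37.0, 178.3]
ee_rot: [-179.4, -0.6, -140.0]
force: [1.2, -0.0, -0.4]
gripper_width: 15.4
```

```bash
python3 pl.py
```

```text
t 43.4 pos [473.1 -37.  178.3] rot [-179.4   -0.6 -140. ] q [ -5.   9. 102.  -1.  68. 135.] F [ 1.2 -0.  -0.4] T [0.11 0.12 2.26] w 15.4
```

>>> servo_tool --plan '[[[0, 0, -4], [0, 0, 0], 60], [[0, 0, 0], [0, 0, 0], 60], [[0, 0, 0], [0, 0, 0], 60], [[0, 0, 0], [0, 0, -15], 60], [[0, 0, 0], [0, 0, -15], 60], [[0, 0, 0], [0, 0, -18], 60], [[0, 0, -10], [0, 0, 0], 60], [[0, 0, -10], [0, 0, 0], 60], [[0, 0, -10], [0, 0, 0], 60], [[0, 0, -10], [0, 0, 0], 60]]'

```text
time_s: 44.65
ee_pos: [475.8, -36.2, 235.5]
ee_rot: [-179.5, -0.5, -96.3]
force: [-0.5, -0.5, 0.0]
gripper_width: 60.0
```

```bash
python3 pl.py 545 60 235 -5 10
```

```text
t 44.65 pos [475.8 -36.2 235.5] rot [-179.5   -0.5  -96.3] q [-5.  7. 97. -0. 76. 91.] F [-0.5 -0.5  0. ] T [0.05 0.15 0.05] w 60.0
[[-0.0, -0.1, -9.1], [-10.0, -6.0, 0.0]]
[[-0.0, -0.1, -9.1], [-9.0, -7.0, 0.0]]
[[-0.0, -0.1, -9.1], [-8.0, -9.0, 0.0]]
[[-0.0, -0.1, -9.1], [-6.0, -10.0, 0.0]]
[[-0.0, -0.1, -9.1], [-5.0, -11.0, 0.0]]
[[-0.0, -0.1, -9.1], [-3.0, -11.0, 0.0]]
[[-0.0, -0.1, -9.1], [-1.0, -12.0, 0.0]]
[[-0.0, -0.1, -9.1], [1.0, -12.0, 0.0]]
[[-0.0, -0.1, -9.1], [3.0, -12.0, 0.0]]
[[-0.0, -0.1, -9.1], [4.0, -11.0, 0.0]]
```

>>> servo_tool --plan '[[[0, -0.1, -9], [-10, -6, 0], 60], [[0, -0.1, -9], [-9, -7, 0], 60], [[0, -0.1, -9], [-8, -9, 0], 60], [[0, -0.1, -9], [-6, -10, 0], 60], [[0, -0.1, -9], [-5, -11, 0], 60], [[0, -0.1, -9], [-3, -11, 0], 60], [[0, 0, -9], [-1, -12, 0], 60], [[0, 0, -9], [1, -12, 0], 60], [[0, 0, -9], [3, -12, 0], 60], [[0, 0, -9], [4, -11, 0], 60]]'

```text
time_s: 45.9
ee_pos: [550.5, 62.6, 249.0]
ee_rot: [-179.7, -1.1, -4.2]
force: [-0.8, 0.2, 0.3]
gripper_width: 60.2
```

```bash
python3 pl.py 576 100 230 83 9
```

```text
t 45.9 pos [550.5  62.6 249. ] rot [-179.7   -1.1   -4.2] q [ 5. 14. 86.  0. 79.  9.] F [-0.8  0.2  0.3] T [-0.1   0.06 -0.02] w 60.2
[[0.1, -0.1, -9.7], [2.0, -4.0, 2.0]]
[[0.1, -0.1, -9.7], [3.0, -4.0, 2.0]]
[[0.1, -0.1, -9.7], [4.0, -3.0, 2.0]]
[[0.1, -0.1, -9.7], [4.0, -3.0, 2.0]]
[[0.1, -0.1, -9.7], [5.0, -2.0, 2.0]]
[[0.1, -0.1, -9.7], [5.0, -1.0, 2.0]]
[[0.1, -0.1, -9.7], [5.0, -0.0, 2.0]]
[[0.1, -0.1, -9.7], [5.0, 1.0, 2.0]]
[[0.1, -0.1, -9.7], [5.0, 2.0, 2.0]]
```

>>> servo_tool --plan '[[[0.1, -0.1, -9.5], [2, -4, 2], 60], [[0.1, -0.1, -9.5], [3, -4, 2], 60], [[0.1, -0.1, -9.5], [4, -3, 2], 60], [[0, -0.1, -9.5], [4, -3, 2], 60], [[0, -0.1, -9.5], [5, -2, 2], 60], [[0, -0.1, -9.5], [5, -1, 2], 60], [[0, -0.1, -9.5], [5, 0, 2], 60], [[0, 0, -9.5], [5, 1, 2], 60], [[0, 0, -8], [3, 1, 2], 60], [[0, 0, 0], [0, 0, 0], 60]]'

```text
time_s: 47.15
ee_pos: [579.1, 101.5, 243.2]
ee_rot: [178.8, -0.6, 81.8]
force: [-0.1, 0.2, 0.6]
gripper_width: 59.9
```

```bash
python3 pl.py 576.5 100.5 180 83 1
```

```text
t 47.15 pos [579.1 101.5 243.2] rot [178.8  -0.6  81.8] q [  9.  17.  83.   0.  79. -73.] F [-0.1  0.2  0.6] T [ 0.01  0.04 -0.  ] w 59.9
[[1.2, -0.6, -1.2], [-2.0, -4.0, 63.0]]
```

>>> servo_tool --plan '[[[1.1, -0.6, -1], [-1, -2, 13], 60], [[0, 0, 0], [0, 0, 17], 60], [[0, 0, 0], [0, 0, 17], 60], [[0, 0, 0], [0, 0, 12], 60], [[0, 0, 0], [0, 0, 0], 60], [[0, 0, 0], [0, 0, 0], 0], [[0, 0, 0], [0, 0, 0], 0], [[0, 0, 0], [0, 0, 0], 0], [[0, 0, 0], [0, 0, 0], 0], [[0, 0, 0], [0, 0, 0], 0]]'

```text
time_s: 48.4
ee_pos: [577.9, 100.4, 183.4]
ee_rot: [179.9, 0.0, 82.3]
force: [-0.1, -2.9, -0.4]
gripper_width: 13.1
```

```bash
python3 pl.py
```

```text
t 48.4 pos [577.9 100.4 183.4] rot [179.9   0.   82.3] q [  9.  19.  88.  -0.  73. -74.] F [-0.1 -2.9 -0.4] T [-0.82  0.11  0.04] w 13.1
```

>>> servo_tool --plan '[[[0, 0, 0], [0, 0, 3], 0], [[0, 0, 4], [0, 0, 0], 0], [[0, 0, 9], [0, 0, 0], 0], [[0, 0, 9], [0, 0, 0], 0], [[0, 0, 9], [0, 0, 0], 0], [[0, 0, 9], [0, 0, 0], 0], [[0, 0, 7], [0, 0, 0], 0], [[0, 0, 5], [0, 0, 0], 0], [[0, 0, 4], [0, 0, 0], 0], [[0, 0, 4], [0, 0, 0], 0]]'

```text
time_s: 49.65
ee_pos: [577.3, 97.4, 183.0]
ee_rot: [179.5, -0.0, 20.7]
force: [0.5, -0.8, -0.1]
gripper_width: 10.0
```

```bash
python3 pl.py
```

```text
t 49.65 pos [577.3  97.4 183. ] rot [179.5  -0.   20.7] q [  9.  19.  88.  -0.  73. -12.] F [ 0.5 -0.8 -0.1] T [-0.27 -0.13  0.95] w 10.0
```

>>> servo_tool --plan '[[[0, 0, 3], [0, 0, 0], 0], [[0, 0, 3], [0, 0, 0], 0], [[0, 0, 3], [0, 0, 0], 0], [[0, 0, 3], [0, 0, 0], 0], [[0, 0, 3], [0, 0, 0], 0], [[0, 0, 0], [0, 0, 0], 0], [[0, 0, 0], [0, 0, 0], 0], [[0, 0, 0], [0, 0, 0], 0], [[0, 0, 0], [0, 0, 0], 0], [[0, 0, 0], [0, 0, 0], 0]]'

```text
time_s: 50.9
ee_pos: [577.7, 97.4, 183.0]
ee_rot: [179.1, -0.2, 7.6]
force: [-0.1, 0.3, 0.5]
gripper_width: 14.1
```

```bash
python3 pl.py
```

```text
t 50.9 pos [577.7  97.4 183. ] rot [179.1  -0.2   7.6] q [ 9. 19. 88. -1. 72.  2.] F [-0.1  0.3  0.5] T [0.01 0.14 2.11] w 14.1
```

>>> servo_tool --plan '[[[0, 0, -4], [0, 0, 0], 60], [[0, 0, 0], [0, 0, 0], 60], [[0, 0, 0], [0, 0, 0], 60], [[0, 0, 0], [0, 0, -15], 60], [[0, 0, 0], [0, 0, -18], 60], [[0, 0, 0], [0, 0, -30], 60], [[0, 0, 0], [20, 30, -30], 60], [[0, 0, 0], [20, 40, -30], 60], [[0, 0, 0], [0, 50, -30], 60], [[0, 0, 0], [0, 50, 0], 60]]'

```text
time_s: 52.15
ee_pos: [649.2, -60.8, 350.5]
ee_rot: [179.4, -0.7, 10.6]
force: [-0.0, 0.1, -0.6]
gripper_width: 59.9
```

```bash
python3 pl.py; python3 look.py l9
```

```text
t 52.15 pos [649.2 -60.8 350.5] rot [179.4  -0.7  10.6] q [ -6.  23.  59.  -0.  97. -17.] F [-0.   0.1 -0.6] T [-0.07 -0.03 -0.03] w 59.9
```

View pics/l9.png

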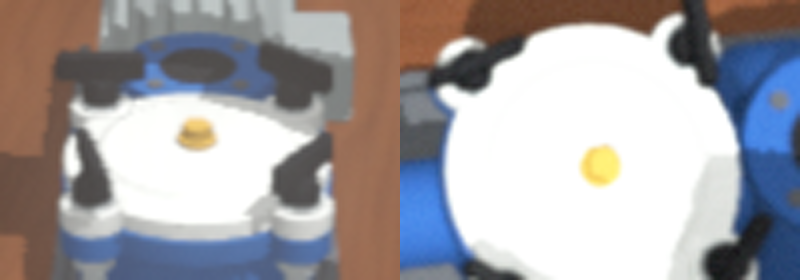

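```bash
python3 - <<'E'
from h import *
t,s=pickle.load(open("l9.pkl","rb"))
crop(t,(399,208),110,82,7,"pics/l9t.png")
crop(s,(353,155),100,75,8,"pics/l9s.png")
E
```

```text
pics/l9t.png origin 344 167 scale 7
pics/l9s.png origin 303 117 scale 8
```

View pics/l9t.png

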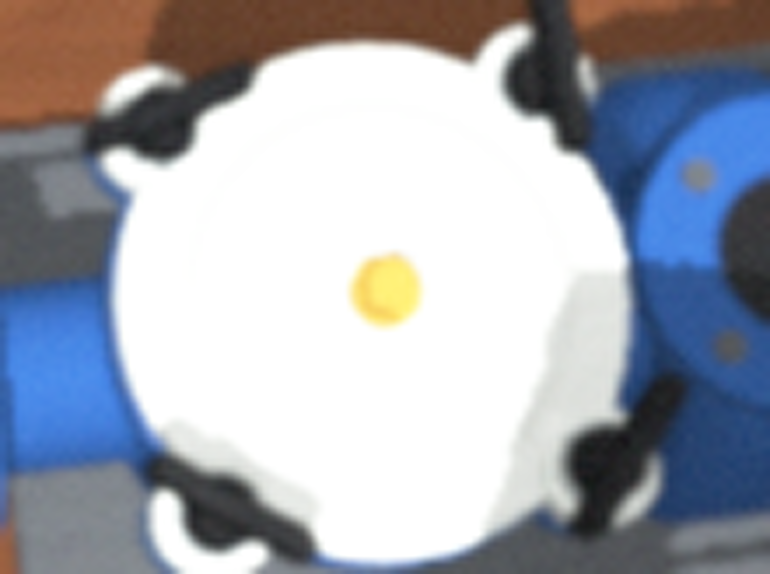

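View pics/l9s.png

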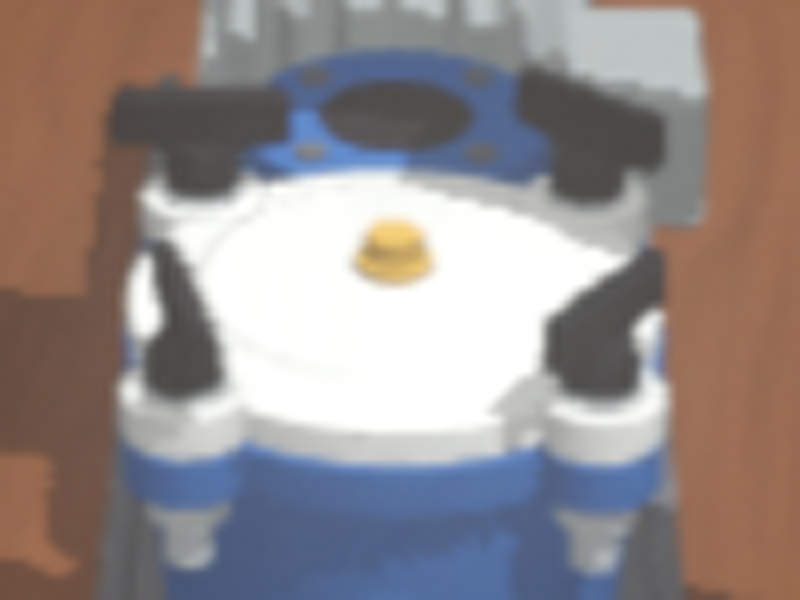

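```bash
python3 - <<'E'
from h import *
t,s=pickle.load(open("l9.pkl","rb"));p=np.load("fit.npy")
o=lambda P,O,k:[(O[0]+(a+.5)/k-.5,O[1]+(b+.5)/k-.5) for a,b in P]
T={1:[(160,468),(302,545)],2:[(95,137),(245,75)],3:[(548,0),(572,145)],4:[(588,525),(675,388)]}
S={1:[(555,315),(655,258)],2:[(165,250),(200,340)],3:[(118,95),(285,92)],4:[(530,75),(660,118)]}
for n in T:
  r=[]
  for f,P,O,k in((t,T[n],(344,167),7),(s,S[n],(303,117),8)):
    w=atz(f,o(P,O,k),229);d=w[1]-w[0];r.append((p[2+n]-np.degrees(np.arctan2(d[1],d[0])))%180)
  print(n,"turned deg top/side",np.round(r,1),"rad",np.radians(r).round(2))
E
```

```text
1 turned deg top/side [131.9 137.5] rad [2.3 2.4]
2 turned deg top/side [137.  139.3] rad [2.39 2.43]
3 turned deg top/side [149.6 145.9] rad [2.61 2.55]
4 turned deg top/side [142.4 136.5] rad [2.49 2.38]
```

```bash
python3 - <<'E'
from h import *
t,s=pickle.load(open("l9.pkl","rb"));t0=pickle.load(open("top0.pkl","rb"))
d=np.abs(t["pixels"][90:240,150:320].astype(int)-t0["pixels"][90:240,150:320]).max(2)
print("bottle/bin region px changed>60:",(d>60).sum())
s0=pickle.load(open("side0.pkl","rb"));d=np.abs(s["pixels"][320:350,345:450].astype(int)-s0["pixels"][320:350,345:450]).max(2);print("spanner",(d>80).sum())
from workcell import env
print(env.job_done(),env.state()["time_s"],env.state()["force"])
E
```

```text
bottle/bin region px changed>60: 67
spanner 0
the job is handed in; nothing more can be done
the job is handed in; nothing more can be done
```

All four wing nuts are tight and the job is handed in at about 52 s of the 72 s allowed. In round one each nut got about 76° in the order 1, 3, 4, 2. In round two, in the same order, I turned each until it came up firm.

**Last checks**
- **Firmness:** wrist torque rose from about 0.2 N m while turning to 1.7 (nut 1), 2.5 (nut 3), 2.3 (nut 4) and 2.1 N m (nut 2).
- **Total turn seen in the images:** these do not include each nut's unknown starting turn of 0 to 0.3 rad.

| Nut | Top camera (rad) | Side camera (rad) |
|---|---|---|
| 1 | 2.30 | 2.40 |
| 2 | 2.39 | 2.43 |
| 3 | 2.61 | 2.55 |
| 4 | 2.49 | 2.38 |

- **Nut 1:** it has the least margin by image and the lowest torque. I turned it about 7° further after the torque rose and did not go back to it.
- **End state:** the gripper was open and well above the pump, with only sensor noise on the force reading.
- **Bystanders:** the spanner area is unchanged between the first and last pictures. In the bottle and bin area 67 pixels differ; I didn't look at which ones, but the arm never came near either.

**What disagreed**
- **Height:** both cameras put the fingertips about 35 mm higher than the reported TCP height, and a trial close above nut 1's blade confirmed it. I gripped at a reported height of 178 to 183 mm to allow for this.
- **Nut 1, first grasp:** it was too low and caught the hub, with the fingers stopping 20 mm apart. The nut turned with it; I opened, raised the gripper about 10 mm and regripped on the blade.

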